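# Stand the fallen capacitors up and close the lane's telescoping stop

### The job

Some of the box capacitors in the feed lane have fallen over: stand every one of them upright on its base, terminals up, flat on the lane floor in the part of the lane that will be left when the stop has come in (the one already standing stays standing in the lane too). Then squeeze in the two spring buttons of the telescoping stop and slide it towards the row, past the middle holes, until the buttons have popped out through the last pair of holes. Leave the other things on the bench alone.

Things in the scene. Friction and masses are not known exactly. Their poses are not given: they have to be found in the camera images.
- lane: fixed feed lane, a shallow sheet-metal channel; origin on the bench under the lane's middle line. y runs along the lane, x across it, away from the robot. Floor top at z 6 mm; inside x -60 to 60 mm between lips 5 mm thick, tops at z 14 mm. Closed end: wall 56 mm high, inner face at y -261 mm. The floor ends at y 195 mm, where the movable stop plate is.
- stop_plate (a point): middle of the low stop plate's face towards the row, 23 mm above the bench; a steel sheet 5 mm thick, 15 mm high, across the lane (z 16 to 31 mm), on a low arm from the outer tube; moves with stop. Face at lane y 178 mm with the stop out (start), 108 mm with it in: before that, capacitor centres must be at lane y -250 to 104 mm, best under 90 (it pushes those in its way).
- buttons (a point): axis of the telescoping tube midway between its two spring buttons, 75 mm above the bench; at lane x 95, y 280 mm; stays put as the stop slides. Axes as the lane's, tube along y. Fixed inner tube with brass round-topped buttons, 10 mm in diameter, on its -x and +x sides, sticking out through holes in the outer tube (square, 30 mm); button tops 42 mm apart. About 4 N each to press flush.
- tube_top (a point): middle of the upper face of the outer tube over its first holes (at the buttons when stop is 0), 15 mm above the tube's axis; moves with the stop. Outer tube: 45 mm from here towards the row, 90 mm away from it. Pinched from above, a finger on each side, the buttons go in flush, then the fingers hold this tube and can pull it along. The tube gives up to 4 mm sideways (1.5 N per mm).
- post (a point): top of the fixed end post (34 x 26 mm) that carries the inner tube, 92 mm above the bench, 130 mm from the buttons towards lane +y.
- stop (a joint): how far (m) the outer tube with the stop plate has been slid towards the row (lane -y). Buttons come out through hole pairs at 0 (start), 0.035 (middle) and 0.070 (last, stop fully in). In between they ride hidden under the wall; at the middle they pop out and lock: squeeze them again, at buttons. 10 to 15 N starts it over the pressed buttons, 2 to 3 N slides it.
- button_front (a joint): how far the button on the robot's side (-x) is pressed in, in m: 0 = fully popped out, 6 mm proud of the outer tube; 0.006 = flush with it; about 0.008 when hidden under the wall.
- button_back (a joint): the same for the button on the +x side.
- cap1_mid (a point): centre of a box-type motor capacitor, a black block 30 mm thick (x), 44 mm wide (y), 72 mm tall (z), about 0.13 kg, with 10 mm blade terminals on top; its z axis points from base to terminals. Starts lying on its narrow side (44 mm high, 30 mm across along the lane) across the lane with the terminals roughly away from the robot. May be absent (None).
- cap2_mid (a point): centre of a box-type motor capacitor, a black block 30 mm thick (x), 44 mm wide (y), 72 mm tall (z), about 0.13 kg, with 10 mm blade terminals on top; its z axis points from base to terminals. Starts lying on its narrow side (44 mm high, 30 mm across along the lane) across the lane with the terminals roughly away from the robot. May be absent (None).
- cap3_mid (a point): centre of a box-type motor capacitor, a black block 30 mm thick (x), 44 mm wide (y), 72 mm tall (z), about 0.13 kg, with 10 mm blade terminals on top; its z axis points from base to terminals. Starts lying on its narrow side (44 mm high, 30 mm across along the lane) across the lane with the terminals roughly away from the robot. May be absent (None).
- cap4_mid (a point): centre of a box-type motor capacitor, a black block 30 mm thick (x), 44 mm wide (y), 72 mm tall (z), about 0.13 kg, with 10 mm blade terminals on top; its z axis points from base to terminals. Starts lying on its narrow side (44 mm high, 30 mm across along the lane) across the lane with the terminals roughly away from the robot. May be absent (None).
- cap5_mid (a point): centre of a box-type motor capacitor, a black block 30 mm thick (x), 44 mm wide (y), 72 mm tall (z), about 0.13 kg, with 10 mm blade terminals on top; its z axis points from base to terminals. Starts lying on its narrow side (44 mm high, 30 mm across along the lane) across the lane with the terminals roughly away from the robot. May be absent (None).
- cap6_mid (a point): centre of a box-type motor capacitor, a black block 30 mm thick (x), 44 mm wide (y), 72 mm tall (z), about 0.13 kg, with 10 mm blade terminals on top; its z axis points from base to terminals. Starts standing in the lane between the others; it must end standing there.
- motor: bystander: a fan motor, 125 mm across and 125 mm high, beyond the lane
- screwdriver: bystander lying beyond the lane
- jar_lid: bystander: a green plastic lid, 48 mm across, beyond the lane
- terminal_strip: bystander: a black terminal strip lying to the robot's right
Not all that is in view belongs to the job. Leave any pink or turquoise look-alike of the part that bears cap1_mid alone.

How it is judged:
By the outcome, as a careful person would: the job done as asked, in the order asked, and still so for the second after the job is handed in, with the robot touching nothing.
Of cap1, cap2, cap3, cap4, cap5 only 3 to 4 are there at a start; the rules pass over those that are not, and their reading is None.
At some moment in a run one of cap1, cap2, cap3, cap4, cap5 may be knocked a few centimetres aside while the robot is not near it.
Once in a run the grip may slacken for a moment while it holds something.
It also fails if it takes over 210 s, if anything falls off the work surface, if the arm or the gripper's body presses on something with over 40 N, if the wrist force passes 120 N, or if a joint passes its speed limit or range.

### The arm

A 6-joint arm with a two-finger parallel gripper is mounted at the origin on the work surface. World frame = base frame: x ahead of the robot, y to its left, z up, the work surface at z = 0. Lengths are in m, angles in rad, forces in N, time in s.
With the tool pointing down it reaches from about 0.35 to 0.775 m from the base axis. Payload 7.3 kg.
Tool frame: the origin (TCP) lies at the very end of the fingers, on their centre line; the grasp point (between the pads) lies 19 mm behind it (robot.pinch_z is the distance from the TCP to the grasp point, in m); z points along the fingers, y is the line along which they close (so a half turn about z gives the same grasp; the last joint's range is limited). The gripper opens to 92 mm and grips with 3 to 60 N. Pads are 19 mm wide; open, the fingers measure 130 mm over their backs; the gripper's body (75 mm by 190 mm) begins 47 mm behind the grasp point.
Start: joints at [1.124, 0.342, 1.524, -0, 1.275, -0.146], TCP at [0.156, 0.501, 0.227] pointing down, gripper open.
Joint ranges: [-2.53, 2.53], [-0.77, 2.02], [0.04, 2.7], [-1, 4.14], [0.28, 2.66], [-3.11, 3.11]. Speed limits (rad/s): [2.57, 2.57, 3.14, 3.14, 3.14, 3.14].

### API

Orientations are given as [roll, pitch, yaw] about the fixed x, y, z axes, in that order (R = Rz(yaw) Ry(pitch) Rx(roll)).
In Python, from cell import robot gives the robot as it stands.
- The arm moves only by the tool move_arm, never from a script. Its argument "motion" is a list of rows, each a list of 6 numbers: the shift along the tool's x, y, z in units of 0.1 m (1.0 is 0.1 m), then the turn, a rotation vector about the tool's x, y, z in units of pi rad (1.0 is pi rad). In form: [[dx, dy, dz, rx, ry, rz], ...]. A call has 1 to 12 rows; each row is the pose to reach, as a shift and turn from the pose commanded when the call began, along the tool's axes at that moment, turning the shorter way round; what a row does not reach only later rows make up. A row lasts 1/8 s, in which the tool goes at most 62.5 mm and 10.7 degrees, less where a joint would pass 70% of its speed; a pose out of reach is approached as far as the arm can. A call with a number of a shift or a turn outside -1 to 1 is refused whole. A call with a gripper value outside its range is refused whole. "fingers" is the opening, from -1 (shut) to 1 (fully open), set as the call begins (left out, the last holds). The fingers move at their own pace and stop on an object; "newtons" is the grip in N (left out, the last holds). Time passes only in rows, so rows that repeat a pose let the fingers close. It gives the time, the measured TCP pose, the force, the opening and the grip force at its end, in the units of the state.
- robot.observe(): the state, without advancing time (a new reading comes with each control period).
- robot.read_camera(name): name is "side" or "top"; returns a dict with "image" (420x560x3 uint8, red, green, blue), "range_z" (420x560 float32, m along the optical axis (not along the pixel's ray), 0 where there is no reading), "vfov" (degrees; the focal length in pixels is half the picture's height over the tangent of half this angle, whatever the lens; pixels are square), "cx", "cy" (the principal point, pixels), "k1" (the pictures are not rectified: a ray, as slopes to the right and down, at radius r is drawn at 1 + k1 r^2 times it, then the intrinsics apply), "extrinsics" (4x4, takes a point from camera to world coordinates). Camera axes: x right, y up, looking along -z (the intrinsics and any distortion apply to the point x, -y, -z); pixel columns grow to the right and rows downward; lengths in m; the calibration is good to about 2 mm. A picture is of the moment at which its call begins.
- robot.hand_in(): hands the job in; it is judged then, once.
The state is a dict: "time": time; "qpos": joint angles; "qvel": joint speeds; "joint_efforts": joint torques, N m; "tool_pos": TCP position; "tool_rot": TCP orientation; "contact_force": force on the tool from outside, world axes, zero at the start; "torque": the same for the moment, N m; "opening": finger opening in m; "grip_force": force on a finger pad.
Only numpy, scipy, OpenCV 4.12 (cv2) and the standard library are available. Lean on these libraries where they do the work, as an engineer would, in place of code of your own. Each camera call takes 0.05 s, during which the arm holds its last target. There are 200 camera calls.

## Working session

There is one attempt and no reset: what is moved stays moved. The work goes in short steps, Python scripts to look and compute and a tool call to move; the robot and the scene stay as the last step left them, time stands still between calls to the robot, and variables do not carry over. Pictures are saved under pics/ and viewed, at most 14 in all, crops included, and the job is handed in when it is done.

Besides the shell and the picture viewer there is one more tool, called after "Request:" as a command line: name --pt "numbers of a row" for each row, then --argument value for the rest. move_arm: Moves the arm, as the interface text tells. Shifts and turns lie within -1 to 1; 1 stands for 0.1 m of shift or pi rad of turn. Its arguments: {"type":"object","properties":{"motion":{"type":"array"},"fingers":{"type":"number"},"newtons":{"type":"number"}},"required":["motion"]}

```bash
ls; mkdir -p pics; cat > h.py <<'E'
import numpy as np, cv2
from cell import robot
def cam(n):
    c=robot.read_camera(n); c['f']=210/np.tan(np.radians(c['vfov'])/2); return c
def rays(c,uv):
    uv=np.atleast_2d(np.asarray(uv,float)); d=(uv-[c['cx'],c['cy']])/c['f']
    s=d.copy()
    for _ in range(20): s=d/(1+c['k1']*(s**2).sum(1,keepdims=True))
    R=c['extrinsics'][:3,:3]
    return c['extrinsics'][:3,3],np.c_[s[:,0],-s[:,1],-np.ones(len(s))]@R.T
def onz(c,uv,z):
    o,r=rays(c,uv); return o+r*((z-o[2])/r[:,2])[:,None]
def cloud(c):
    v,u=np.mgrid[:420,:560]; o,r=rays(c,np.c_[u.ravel(),v.ravel()])
    return (o+r*c['range_z'].reshape(-1,1)).reshape(420,560,3)
E
python3 - <<'E'
from h import *
for n in('top','side'):
    c=cam(n); cv2.imwrite(f'pics/{n}0.png',c['image'][...,::-1]); print(n,c['f'],c['cx'],c['cy'],c['k1'],c['extrinsics'].round(3).tolist(),(c['range_z']>0).mean())
    np.savez(f'{n}0.npz',**c)
print(robot.observe(), robot.pinch_z)
E
```

```text
pics
top 422.61972048082976 281.2568264768495 219.95975386224387 -0.06351702862092502 [[-0.007, 0.984, -0.177, 0.318], [-1.0, -0.006, 0.005, -0.04], [0.004, 0.177, 0.984, 1.322], [0.0, 0.0, 0.0, 1.0]] 0.9956122448979592
side 414.8568079895291 279.08316999780294 213.73311693866341 0.031019877856219923 [[-0.999, 0.011, -0.045, 0.47], [-0.041, -0.657, 0.753, 0.793], [-0.021, 0.754, 0.657, 0.803], [0.0, 0.0, 0.0, 1.0]] 0.9959183673469387
{'time': 0.1, 'qpos': array([ 1.12403857e+00,  3.42648670e-01,  1.52491834e+00,  1.19084534e-05,
        1.27542000e+00, -1.45988134e-01]), 'qvel': array([ 0.0040657 , -0.00124102, -0.00383074, -0.00036941,  0.00157096,
        0.00063638]), 'joint_efforts': array([ 7.10300592e-04, -4.32012892e+01, -2.44696838e+01,  7.19089690e-02,
        5.26333472e-02, -3.37137294e-05]), 'tool_pos': array([0.15534276, 0.5011064 , 0.22611784]), 'tool_rot': array([-3.14021479e+00, -2.14103527e-04,  2.84081941e+00]), 'contact_force': array([ 0.0413051 ,  0.71506413, -0.44565447]), 'torque': array([0.01686076, 0.02142973, 0.03068447]), 'grip_force': 0.0, 'opening': 0.09183342211257987} 0.0188
```

View pics/top0.png

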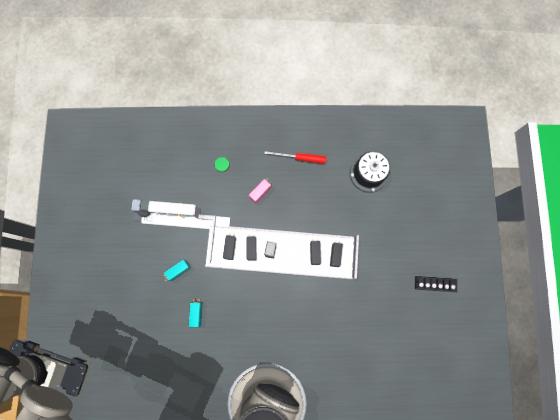

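View pics/side0.png

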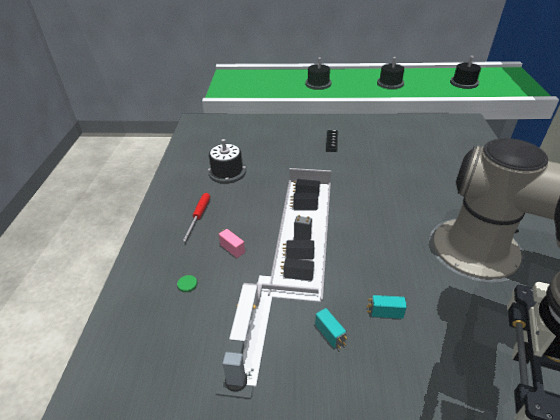

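The top view shows four black lying caps at (229,247), (251,248), (315,252) and (336,254), and the grey-topped standing one at (270,250). The stop tube is at (172,209) and its post at (137,206). Look-alikes to leave are turquoise at (177,270) and (195,313), pink at (260,190), and the black terminal strip at (436,284). The black blocks inside the lane are the ones I want.

```bash
cat > m.py <<'E'
from h import *
def seg(c,P,lo=0.02,hi=0.12):
    im=c['image'].astype(int); dark=(im.max(2)<75)
    return dark
def boxes(c,roi,zlo=.03):
    """dark blobs with height, inside world roi"""
    P=cloud(c); z=P[...,2]
    m=((c['image'].max(2)<130)&(z>zlo)&(z<.12)&(P[...,0]>roi[0])&(P[...,0]<roi[1])&(P[...,1]>roi[2])&(P[...,1]<roi[3])).astype(np.uint8)
    n,l,s,ce=cv2.connectedComponentsWithStats(m,connectivity=4)
    for i in range(1,n):
        if s[i,4]<25: continue
        p=P[l==i]; zt=np.percentile(p[:,2],80); q=p[p[:,2]>zt-.006]
        r=cv2.minAreaRect((q[:,:2]*1000).astype(np.float32))
        print(ce[i].round(1),s[i,4],'ztop %.4f'%np.median(q[:,2]),'rect',np.round(r[0],1),np.round(r[1],1),round(r[2],1))
E
python3 - <<'E'
from m import *
for n in('top','side'):
    c=cam(n); P=cloud(c); im=c['image']; print(n)
    if n=='top':
        # lane floor corners
        w=(im.min(2)>150)&(P[...,2]<.05)
        k,l,s,ce=cv2.connectedComponentsWithStats(w.astype(np.uint8))
        i=l[265,280]; print('lane comp',s[i])
        cv2.imwrite('pics/crop1.png',cv2.resize(im[185:290,125:375,::-1],None,fx=3.2,fy=3.2,interpolation=cv2.INTER_CUBIC))
    else: cv2.imwrite('pics/crop2.png',cv2.resize(im[160:400,200:350,::-1],None,fx=2.5,fy=2.5,interpolation=cv2.INTER_CUBIC))
    boxes(c,(.2,.7,-.3,.3))
    for uv in ([(172,209),(137,206),(280,268),(210,215),(205,250)] if n=='top' else [(243,310),(234,362),(300,290)]): print(uv,P[uv[1],uv[0]].round(4),im[uv[1],uv[0]])
E
```

```text
top
lane comp [ 141  213  213   66 6072]
[359.1 176.5] 74 ztop 0.0763 rect [ 681.7 -289.4] [37.   5.3] 27.7
[196.5 211.4] 37 ztop 0.0766 rect [573.9 211.6] [ 2.2 29.8] 82.5
[229.  247.1] 231 ztop 0.0503 rect [465.1 113.7] [29.7 67.7] 83.6
[251. 248.] 205 ztop 0.0502 rect [461.2  45.8] [67.3 24.7] 0.3
[315.1 252.5] 217 ztop 0.0503 rect [ 447.6 -148.7] [67.9 25.7] 2.5
[336.2 254.4] 222 ztop 0.0506 rect [ 440.8 -212.7] [27.  69.3] 81.6
(172, 209) [0.5749 0.2805 0.0881] [254 254 255]
(137, 206) [0.5837 0.385  0.0939] [194 207 220]
(280, 268) [ 0.4032 -0.0416  0.0012] [254 254 255]
(210, 215) [0.5666 0.1752 0.0327] [193 192 199]
(205, 250) [0.4608 0.1937 0.0015] [127 135 137]
side
[230.9 165.9] 161 ztop 0.0755 rect [ 682.7 -289.2] [36.8 12.2] 18.6
[310.6 173.4] 275 ztop 0.0503 rect [ 432.4 -270.1] [ 12.  127.7] 87.0
[307.  184.7] 275 ztop 0.0507 rect [ 441.1 -216. ] [36.8 73.1] 84.4
[305.3 198.2] 281 ztop 0.0505 rect [ 448.2 -149.1] [32.3 72.5] 88.5
[302.5 228.2] 283 ztop 0.0780 rect [456.9 -11. ] [28.  43.9] 81.6
[299.3 246.3] 376 ztop 0.0505 rect [464.8  47. ] [69.  32.8] 0.0
[298.4 265.9] 424 ztop 0.0504 rect [466.5 113. ] [32.1 72.6] 82.4
[256.1 298.3] 39 ztop 0.0802 rect [560.4 239.1] [27.1  0.9] 84.4
[385.4 307.3] 134 ztop 0.0380 rect [272.8 226.6] [21.4 78. ] 70.0
[323.4 325.5] 54 ztop 0.0371 rect [413.1 276. ] [ 2.6 54.1] 34.4
(243, 310) [0.581  0.2809 0.0909] [246 248 250]
(234, 362) [0.5851 0.3967 0.0916] [172 183 193]
(300, 290) [0.4629 0.1715 0.0221] [ 97  97 100]
```

View pics/crop1.png

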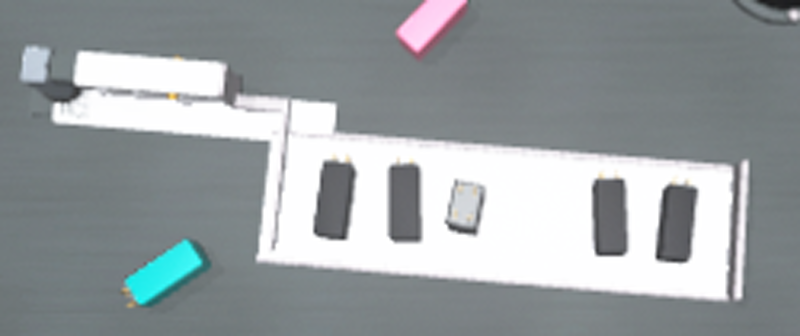

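```bash
python3 - <<'E'
from h import *
# lane corners picked at z known, tube & post from clouds
for n in('top','side'):
    c=dict(np.load(n+'0.npz')); c={k:(v if v.ndim else float(v)) for k,v in c.items()}
    P=cloud(c).reshape(-1,3); x,y,z=P.T
    print(n,'z grid noise')
    m=(z>.082)&(z<.098)&(x>.5)&(x<.65)&(y>.15)&(y<.45)
    q=P[m]; 
    tube=q[(q[:,1]<.35)]; r=cv2.minAreaRect((tube[:,:2]*1000).astype(np.float32)); print('tube',np.round(r[0],1),np.round(r[1],1),r[2],np.median(tube[:,2]))
    po=q[q[:,1]>.37]; r=cv2.minAreaRect((po[:,:2]*1000).astype(np.float32)); print('post',np.round(r[0],1),np.round(r[1],1),r[2],np.median(po[:,2]))
    im=c['image'].reshape(-1,3); w=im.min(1)>110
    m=w&(z>-.005)&(z<.02)&(x>.3)&(x<.6)&(y>-.3)&(y<.165); q=P[m]
    # lip edges: per y-bin min x
    yb=np.arange(-.24,.16,.02)
    lo=[np.percentile(q[abs(q[:,1]-b)<.01,0],1) for b in yb]; hi=[np.percentile(q[abs(q[:,1]-b)<.01,0],99) for b in yb]
    for e in(lo,hi):
        k=np.polyfit(yb,e,1); print('edge x=%.4f*y+%.4f'%tuple(k))
    m=(z>.045)&(z<.065)&(x>.35)&(x<.55)&(y<-.23)&(y>-.36); q=P[m]; print('wall',len(q),np.percentile(q[:,:2],[5,50,95],axis=0).round(4).tolist())
    m=(z>.024)&(z<.036)&(x>.38)&(x<.56)&(y<.22)&(y>.14); q=P[m]
    if len(q): r=cv2.minAreaRect((q[:,:2]*1000).astype(np.float32)); print('plate',np.round(r[0],1),np.round(r[1],1),r[2])
E
```

```text
top z grid noise
tube [577.1 280.6] [139.5  31.3] 84.4947509765625 0.0900428246393068
post [586.9 386.7] [34.6 35.1] 83.08320617675781 0.09101656021147697
edge x=0.0056*y+0.3029
edge x=0.0005*y+0.5967
wall 106 [[0.3777, -0.2784], [0.4398, -0.2711], [0.4906, -0.2332]]
plate [496.1 172.6] [145.   49.9] 14.620612144470215
side z grid noise
tube [579.8 279.2] [144.2  32.5] 84.72174072265625 0.09058019735669465
post [590.1 386.5] [33.7 33.5] 85.73452758789062 0.09139876529642421
edge x=0.0916*y+0.3935
edge x=0.1487*y+0.5350
wall 179 [[0.3747, -0.2784], [0.4338, -0.2712], [0.4896, -0.2627]]
plate [496.2 170.9] [143.9  51.2] 15.433601379394531
```

The crop confirms the choice: four black caps with terminals at the top (away from the robot), and the standing one with its grey top. Next is a planner helper.

```bash
cat > p.py <<'E'
import sys
from h import *
from scipy.spatial.transform import Rotation as Ro, Slerp
PSI=-5.2; O=np.array([.4565,-.0129])
def l2w(lx,ly):
    p=np.radians(PSI); return O+np.array([[np.cos(p),-np.sin(p)],[np.sin(p),np.cos(p)]])@[lx,ly]
def w2l(x,y):
    p=np.radians(PSI); return np.array([[np.cos(p),np.sin(p)],[-np.sin(p),np.cos(p)]])@(np.array([x,y])-O)
def pose(lx,ly,z,phi=0,dyaw=0):
    """lane mm of the pinch point, phi inward tilt deg -> TCP pos, R"""
    R0=Ro.from_matrix(np.diag([-1.,1,-1])); R=Ro.from_euler('z',PSI+dyaw,degrees=True)*R0*Ro.from_euler('y',phi,degrees=True)
    return np.r_[l2w(lx/1e3,ly/1e3),z/1e3]+R.apply([0,0,robot.pinch_z]),R
def cur():
    s=robot.observe(); return s['tool_pos'],Ro.from_euler('xyz',s['tool_rot'])
def plan(*targets):
    s=robot.observe(); p,R=cur(); r=(p-R.apply([0,0,robot.pinch_z])); l=w2l(*r[:2])*1e3
    print('now pinch lane',l.round(1),'z',round(r[2]*1e3,1),'zdir',R.apply([0,0,1]).round(2),'q',s['qpos'].round(2),'t',round(s['time'],1),'op',round(s['opening'],4))
    for t in targets:
        P,Q=pose(*t); d=R.inv().apply(P-p); n=int(np.ceil(np.abs(d).max()/.1-1e-9)) or 1
        sl=Slerp([0,1],Ro.concatenate([R,Q])); pp,RR=p,R
        for i in range(1,n+1):
            a=p+(P-p)*i/n; B=sl(i/n)
            print(t,'->',(RR.inv().apply(a-pp)*10).round(3).tolist()+((RR.inv()*B).as_rotvec()/np.pi).round(4).tolist()); pp,RR=a,B
        p,R=P,Q
if __name__=='__main__': plan(*[tuple(map(float,a.split(','))) for a in sys.argv[1:]])
E
python3 p.py 15,126,200,0,-2
```

```text
now pinch lane [-346.4  484.7] z 245.1 zdir [-0. -0. -1.] q [ 1.12  0.34  1.52 -0.    1.28 -0.15] t 0.2 op 0.0913
(15.0, 126.0, 200.0, 0.0, -2.0) -> [-0.857, -0.551, 0.091, -0.0001, -0.0, -0.0111]
(15.0, 126.0, 200.0, 0.0, -2.0) -> [-0.837, -0.581, 0.091, -0.0001, -0.0, -0.0111]
(15.0, 126.0, 200.0, 0.0, -2.0) -> [-0.816, -0.61, 0.091, -0.0001, -0.0, -0.0111]
(15.0, 126.0, 200.0, 0.0, -2.0) -> [-0.794, -0.638, 0.09, -0.0001, -0.0, -0.0111]
(15.0, 126.0, 200.0, 0.0, -2.0) -> [-0.771, -0.665, 0.09, -0.0001, -0.0, -0.0111]
```

Request:
move_arm --pt "-0.857 -0.551 0.091 0 0 -0.011" --pt "-0.857 -0.551 0.091 0 0 -0.011"

```text
time: 0.45
tool_pos: [0.2216, 0.4219, 0.2171]
tool_rot: [-3.141, 0.0, 2.876]
contact_force: [0.9, 0.1, 0.0]
opening: 0.092
grip_force: 0.0
```

Request:
move_arm --pt "-0.837 -0.581 0.091 0 0 -0.011" --pt "-0.837 -0.581 0.091 0 0 -0.011"

```text
time: 0.7
tool_pos: [0.2875, 0.3435, 0.2083]
tool_rot: [-3.141, 0.0, 2.909]
contact_force: [0.5, 0.6, -0.5]
opening: 0.0918
grip_force: 0.0
```

Request:
move_arm --pt "-0.816 -0.61 0.091 0 0 -0.011" --pt "-0.816 -0.61 0.091 0 0 -0.011"

```text
time: 0.95
tool_pos: [0.3531, 0.2653, 0.1992]
tool_rot: [-3.141, 0.0, 2.944]
contact_force: [0.7, 0.2, -0.3]
opening: 0.0919
grip_force: 0.0
```

Request:
move_arm --pt "-0.794 -0.638 0.09 0 0 -0.011" --pt "-0.794 -0.638 0.09 0 0 -0.011"

```text
time: 1.2
tool_pos: [0.4185, 0.1871, 0.1902]
tool_rot: [-3.141, 0.0, 2.978]
contact_force: [-0.2, 0.8, 0.5]
opening: 0.0918
grip_force: 0.0
```

Request:
move_arm --pt "-0.771 -0.665 0.09 0 0 -0.011" --pt "-0.771 -0.665 0.09 0 0 -0.011" --pt "-0.771 -0.665 0.09 0 0 -0.011"

```text
time: 1.58
tool_pos: [0.4838, 0.109, 0.1808]
tool_rot: [-3.141, -0.001, 3.01]
contact_force: [-0.6, 0.2, 0.2]
opening: 0.0919
grip_force: 0.0
```

```bash
python3 p.py 15,126,200,50,-2 15,126,200,-25,-2
```

```text
now pinch lane [ 16.1 123.9] z 199.6 zdir [-0. -0. -1.] q [ 0.07  0.33  1.67 -0.    1.14 -1.37] t 1.6 op 0.0919
(15.0, 126.0, 200.0, 50.0, -2.0) -> [0.156, 0.02, -0.071, 0.0008, 0.2776, -0.0019]
(15.0, 126.0, 200.0, -25.0, -2.0) -> [-0.182, -0.0, -0.139, 0.0, -0.4167, 0.0]
```

Request:
move_arm --pt "-0.08 0 -0.02 0 -0.14 0" --pt "-0.08 0 -0.02 0 -0.14 0" --pt "-0.08 0 -0.02 0 -0.14 0" --pt "-0.08 0 -0.02 0 -0.14 0"

```text
time: 2.08
tool_pos: [0.4887, 0.111, 0.1832]
tool_rot: [3.141, 0.438, 3.015]
contact_force: [-0.4, -0.6, -0.1]
opening: 0.0917
grip_force: 0.0
```

```bash
python3 p.py 15,126,200,-60,-2
```

```text
now pinch lane [ 12.9 126.6] z 200.2 zdir [ 0.42 -0.05 -0.91] q [ 0.14  0.16  2.01 -0.21  0.56 -1.15] t 2.1 op 0.0917
(15.0, 126.0, 200.0, -60.0, -2.0) -> [-0.126, -0.006, -0.023, -0.0001, -0.1938, -0.0001]
```

```bash
python3 p.py 58,126.5,140,50,-2 58,126.5,75,50,-2 12,126.5,36,50,-2
```

```text
now pinch lane [ 12.9 126.6] z 200.2 zdir [ 0.42 -0.05 -0.91] q [ 0.14  0.16  2.01 -0.21  0.56 -1.15] t 2.1 op 0.0917
(58.0, 126.5, 140.0, 50.0, -2.0) -> [0.029, 0.014, 0.597, 0.0001, 0.4173, -0.0001]
(58.0, 126.5, 75.0, 50.0, -2.0) -> [-0.498, 0.0, 0.418, 0.0, 0.0, 0.0]
(12.0, 126.5, 36.0, 50.0, -2.0) -> [-0.003, -0.016, 0.603, 0.0, 0.0, 0.0]
```

Request:
move_arm --pt "0.03 0.014 0.6 0 0.417 0" --pt "0.03 0.014 0.6 0 0.417 0" --pt "0.03 0.014 0.6 0 0.417 0" --pt "0.03 0.014 0.6 0 0.417 0" --pt "0.03 0.014 0.6 0 0.417 0" --pt "0.03 0.014 0.6 0 0.417 0" --pt "0.03 0.014 0.6 0 0.417 0" --pt "0.03 0.014 0.6 0 0.417 0" --pt "0.03 0.014 0.6 0 0.417 0" --fingers 0.0 --newtons 25

```text
time: 3.2
tool_pos: [0.5137, 0.1089, 0.1284]
tool_rot: [3.14, -0.867, 3.016]
contact_force: [0.4, 0.4, -0.6]
opening: 0.046
grip_force: 0.0
```

```bash
python3 p.py 58,126.5,75,50,-2 12,126.5,36,50,-2; python3 -c "
from h import *
c=cam('side'); cv2.imwrite('pics/s1.png',c['image'][...,::-1]); 
from m import boxes
boxes(c,(.3,.53,-.24,.17))"
```

```text
now pinch lane [ 60.3 126. ] z 140.6 zdir [-0.76  0.1  -0.65] q [ 0.    0.96  0.97  0.11  2.07 -1.43] t 3.2 op 0.046
(58.0, 126.5, 75.0, 50.0, -2.0) -> [-0.484, 0.003, 0.442, 0.0007, 0.0019, -0.0001]
(12.0, 126.5, 36.0, 50.0, -2.0) -> [-0.003, -0.016, 0.603, 0.0, 0.0, 0.0]
[307.3 184.7] 272 ztop 0.0507 rect [ 441.1 -212.2] [35.1 73.4] 85.9
[305.3 198.1] 273 ztop 0.0504 rect [ 447.9 -149.6] [73.  30.7] 0.9
[302.4 228.9] 257 ztop 0.0756 rect [456.7  -4.3] [45.6 21.1] 7.0
[299.5 246.3] 377 ztop 0.0503 rect [463.9  46.7] [70.8 31.1] 1.2
[298.4 265.9] 432 ztop 0.0506 rect [466.7 112.6] [32.3 72.2] 84.0
```

View pics/s1.png

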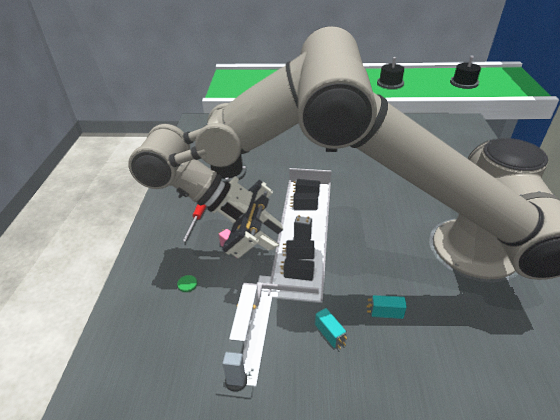

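The side view shows the gripper tilted behind the lane, next to cap A at (298,266), with the neighbours untouched. Approaching.

Request:
move_arm --pt "-0.484 0.0 0.442 0 0.002 0" --pt "-0.484 0.0 0.442 0 0.002 0" --pt "-0.484 0.0 0.442 0 0.002 0" --pt "-0.486 -0.008 0.75 0 0.002 0" --pt "-0.487 -0.013 1.0 0 0.002 0" --pt "-0.487 -0.013 1.0 0 0.002 0"

```text
time: 4.0
tool_pos: [0.4686, 0.1132, 0.0284]
tool_rot: [3.141, -0.875, 3.015]
contact_force: [0.1, -0.2, 0.3]
opening: 0.0459
grip_force: 0.0
```

```bash
python3 p.py 12,126,36,50,-2; python3 -c "
from h import *
c=cam('top'); cv2.imwrite('pics/t1.png',cv2.resize(c['image'][185:290,195:350,::-1],None,fx=4,fy=4)); 
from m import boxes
boxes(c,(.3,.53,-.24,.17))"
```

```text
now pinch lane [ 15.1 126.2] z 40.4 zdir [-0.76  0.1  -0.64] q [ 0.01  1.01  1.18  0.11  1.82 -1.46] t 4.0 op 0.0459
(12.0, 126.0, 36.0, 50.0, -2.0) -> [-0.015, -0.003, 0.052, 0.0005, -0.0007, -0.0003]
[315.2 252.5] 219 ztop 0.0506 rect [ 447.8 -148.8] [67.9 26. ] 2.3
[336.2 254.3] 219 ztop 0.0502 rect [ 440.5 -212.7] [27. 69.] 82.1
```

View pics/t1.png

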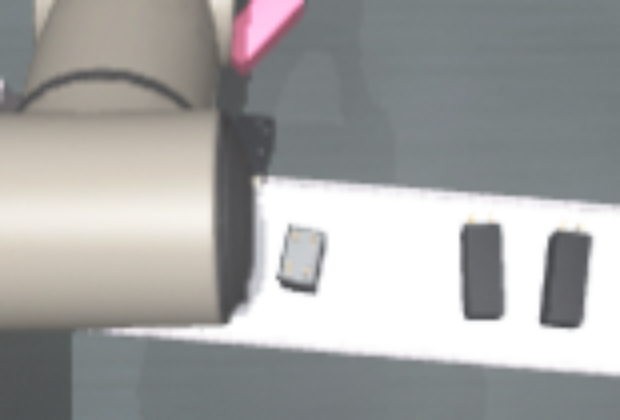

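The arm blocks the top view here, so I'll close on A and lift it.

Request:
move_arm --pt "-0.01 0 0.045 0 0 0" --pt "-0.01 0 0.045 0 0 0" --pt "-0.01 0 0.045 0 0 0" --pt "-0.01 0 0.045 0 0 0" --pt "-0.01 0 0.045 0 0 0" --pt "-0.01 0 0.045 0 0 0" --fingers -1 --newtons 30

```text
time: 4.8
tool_pos: [0.466, 0.1133, 0.023]
tool_rot: [3.141, -0.876, 3.014]
contact_force: [2.1, -0.1, 5.7]
opening: 0.03
grip_force: 30.0
```

```bash
python3 p.py 12,126,120,50,-2 5,30,120,-15,0 5,-67,120,-20,0 5,-67,75,-20,0
```

```text
now pinch lane [ 12.5 126. ] z 35.0 zdir [-0.76  0.1  -0.64] q [ 0.01  1.02  1.19  0.11  1.81 -1.46] t 4.8 op 0.03
(12.0, 126.0, 120.0, 50.0, -2.0) -> [0.655, -0.0, -0.54, 0.0006, -0.0011, -0.0004]
(5.0, 30.0, 120.0, -15.0, 0.0) -> [-0.147, -0.96, -0.081, 0.0035, -0.3611, -0.0112]
(5.0, -67.0, 120.0, -20.0, 0.0) -> [-0.016, -0.97, -0.001, 0.0, -0.0278, -0.0]
(5.0, -67.0, 75.0, -20.0, 0.0) -> [0.154, 0.0, 0.423, 0.0, 0.0, 0.0]
```

Request:
move_arm --pt "0.4 0 -0.33 0 0 0" --pt "0.75 0 -0.62 0 0 0" --pt "0.75 0 -0.62 0 0 0" --pt "0.75 0 -0.62 0 0 0"

```text
time: 5.3
tool_pos: [0.4651, 0.1133, 0.1188]
tool_rot: [-3.141, -0.877, 3.013]
contact_force: [-0.6, 0.2, -2.3]
opening: 0.0298
grip_force: 30.0
```

```bash
python3 p.py 5,60,175,-15,0 5,-30,175,-20,0 5,-67,160,-20,0 5,-67,75,-20,0
```

```text
now pinch lane [ 11.5 126. ] z 130.9 zdir [-0.76  0.1  -0.64] q [ 0.01  0.89  1.16  0.11  1.96 -1.44] t 5.3 op 0.0298
(5.0, 60.0, 175.0, -15.0, 0.0) -> [0.195, -0.66, -0.36, 0.0037, -0.3625, -0.0119]
(5.0, -30.0, 175.0, -20.0, 0.0) -> [-0.016, -0.9, -0.001, 0.0, -0.0278, -0.0]
(5.0, -67.0, 160.0, -20.0, 0.0) -> [0.051, -0.37, 0.141, 0.0, 0.0, 0.0]
(5.0, -67.0, 75.0, -20.0, 0.0) -> [0.291, 0.0, 0.799, 0.0, 0.0, 0.0]
```

Request:
move_arm --pt "0.195 -0.1 -0.36 0.004 -0.06 -0.012" --pt "0.195 -0.66 -0.36 0.004 -0.36 -0.012" --pt "0.195 -0.66 -0.36 0.004 -0.36 -0.012" --pt "0.195 -0.66 -0.36 0.004 -0.36 -0.012" --pt "0.195 -0.66 -0.36 0.004 -0.36 -0.012" --pt "0.195 -0.66 -0.36 0.004 -0.36 -0.012" --pt "0.195 -0.66 -0.36 0.004 -0.36 -0.012" --pt "0.195 -0.66 -0.36 0.004 -0.36 -0.012" --pt "0.195 -0.66 -0.36 0.004 -0.36 -0.012"

```text
time: 6.42
tool_pos: [0.4738, 0.0457, 0.1578]
tool_rot: [-3.141, 0.253, 3.051]
contact_force: [-0.6, 0.6, -1.2]
opening: 0.03
grip_force: 30.0
```

Request:
move_arm --pt "-0.016 -0.9 -0.001 0 -0.028 0" --pt "-0.016 -0.9 -0.001 0 -0.028 0" --pt "-0.016 -0.9 -0.001 0 -0.028 0" --pt "0.035 -1.0 0.14 0 -0.028 0" --pt "0.035 -1.0 0.14 0 -0.028 0"

```text
time: 7.05
tool_pos: [0.4631, -0.0535, 0.1425]
tool_rot: [3.141, 0.34, 3.05]
contact_force: [0.2, -0.2, -0.4]
opening: 0.0298
grip_force: 30.0
```

```bash
python3 p.py 5,-67,80,-20,0 5,-67,80,-30,0; python3 -c "
from h import *
c=cam('side'); cv2.imwrite('pics/s2.png',cv2.resize(c['image'][130:300,200:400,::-1],None,fx=3.5,fy=3.5))"
```

```text
now pinch lane [  4.  -39.8] z 160.2 zdir [ 0.33 -0.03 -0.94] q [-0.34  0.18  2.09  0.16  0.55 -1.94] t 7.0 op 0.0298
(5.0, -67.0, 80.0, -20.0, 0.0) -> [0.256, -0.273, 0.76, 0.0002, -0.003, -0.0001]
(5.0, -67.0, 80.0, -30.0, 0.0) -> [-0.033, 0.0, -0.003, 0.0, -0.0556, 0.0]
```

View pics/s2.png

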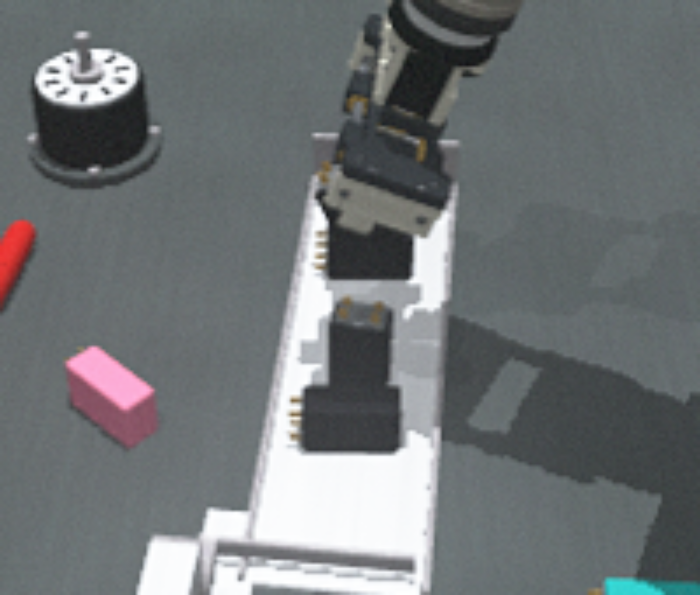

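Cap A is in the fingers over the free part of the lane (about (370,210) in the crop). B, at (350,415), and the standing cap, at (360,340), are undisturbed. Lowering and tilting further.

Request:
move_arm --pt "0.25 -0.273 0.76 0 -0.003 0" --pt "0.25 -0.273 0.76 0 -0.003 0" --pt "0.25 -0.273 0.76 0 -0.003 0" --pt "0.2 -0.273 0.75 0 -0.06 0" --pt "0.2 -0.273 0.75 0 -0.06 0"

```text
time: 7.72
tool_pos: [0.4648, -0.0841, 0.0792]
tool_rot: [3.091, 0.454, 3.054]
contact_force: [-0.1, 0.3, -1.3]
opening: 0.0297
grip_force: 30.0
```

```bash
python3 p.py 5,-67,75,-30,0 5,-67,70,-40,0; python3 -c "
from h import *
c=cam('side'); cv2.imwrite('pics/s3.png',cv2.resize(c['image'][130:300,200:400,::-1],None,fx=3.5,fy=3.5))
from m import boxes
boxes(c,(.3,.53,-.26,.17)); print(robot.observe()['contact_force'])"
```

```text
now pinch lane [  6.5 -71.1] z 96.0 zdir [ 0.44  0.01 -0.9 ] q [-0.49  0.31  2.24  0.87  0.29 -2.79] t 7.7 op 0.0297
(5.0, -67.0, 75.0, -30.0, 0.0) -> [0.093, 0.022, 0.184, 0.0165, -0.0221, 0.0003]
(5.0, -67.0, 70.0, -40.0, 0.0) -> [-0.008, -0.0, 0.04, -0.0, -0.0556, -0.0]
[296.7 184. ] 52 ztop 0.0515 rect [ 472.6 -162.7] [140.5  12.2] 88.1
[302.2 218.4] 607 ztop 0.0816 rect [459.8 -35. ] [51.4 86.7] 4.4
[299.7 246.4] 369 ztop 0.0504 rect [463.7  46. ] [71.1 31.6] 0.1
[ 0.58808327  0.4619265  -1.6596268 ]
```

View pics/s3.png

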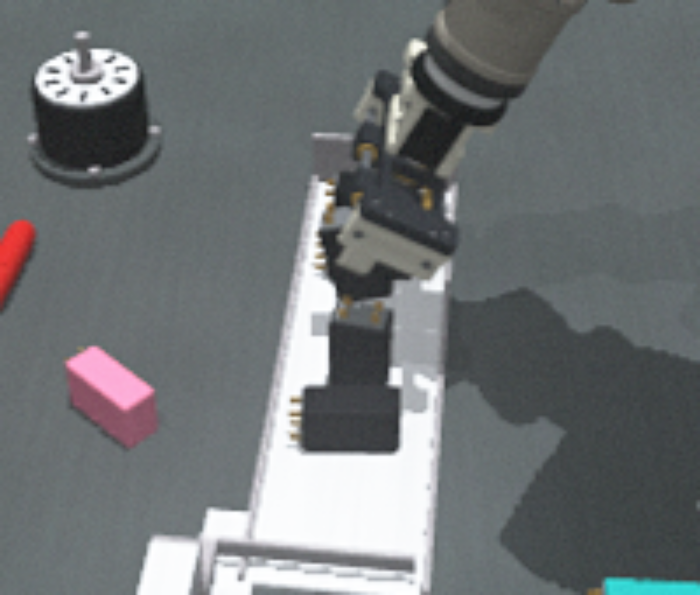

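```bash
python3 p.py 17,-67,96,-15,0 17,-67,64,-15,0
```

```text
now pinch lane [  6.5 -71.6] z 96.6 zdir [ 0.44  0.01 -0.9 ] q [-0.5   0.31  2.24  0.88  0.29 -2.81] t 7.8 op 0.0302
(17.0, -67.0, 96.0, -15.0, 0.0) -> [-0.056, 0.034, 0.05, 0.0162, 0.0623, 0.0031]
(17.0, -67.0, 64.0, -15.0, 0.0) -> [0.083, 0.0, 0.309, 0.0, 0.0, 0.0]
```

Request:
move_arm --pt "-0.056 0.034 0.05 0.016 0.062 0.003" --pt "-0.056 0.034 0.05 0.016 0.062 0.003" --pt "-0.056 0.034 0.05 0.016 0.062 0.003" --pt "-0.056 0.034 0.05 0.016 0.062 0.003"

```text
time: 8.28
tool_pos: [0.4727, -0.0817, 0.0771]
tool_rot: [-3.14, 0.258, 3.05]
contact_force: [0.0, 1.0, -1.1]
opening: 0.03
grip_force: 30.0
```

Request:
move_arm --pt "0.06 0.0 0.23 0 0 0" --pt "0.06 0.0 0.23 0 0 0" --pt "0.06 0.0 0.23 0 0 0"

```text
time: 8.65
tool_pos: [0.4707, -0.0817, 0.0522]
tool_rot: [3.14, 0.255, 3.047]
contact_force: [-0.2, -0.4, -1.0]
opening: 0.0301
grip_force: 30.0
```

```bash
python3 p.py 17,-67,62,-20,0 
```

```text
now pinch lane [ 15.6 -67.2] z 70.4 zdir [ 0.25 -0.02 -0.97] q [-0.38  0.4   2.09  0.18  0.42 -2.01] t 8.7 op 0.0301
(17.0, -67.0, 62.0, -20.0, 0.0) -> [-0.01, 0.002, 0.084, 0.0, -0.0299, -0.0012]
```

Request:
move_arm --pt "-0.01 0.0 0.07 0 -0.02 0" --pt "-0.01 0.0 0.07 0 -0.02 0" --pt "-0.01 0.0 0.085 0 -0.02 0" --pt "-0.01 0.0 0.085 0 -0.02 0"

```text
time: 9.15
tool_pos: [0.4751, -0.0825, 0.0456]
tool_rot: [3.141, 0.321, 3.047]
contact_force: [-2.9, 0.8, 12.8]
opening: 0.0295
grip_force: 30.0
```

```bash
python3 p.py 14,-67,60,-18,0 -5,-67,54,-18,0 
```

```text
now pinch lane [ 18.9 -67.6] z 63.4 zdir [ 0.31 -0.03 -0.95] q [-0.39  0.41  2.14  0.32  0.3  -2.16] t 9.2 op 0.0295
(14.0, -67.0, 60.0, -18.0, 0.0) -> [0.059, 0.006, 0.017, -0.0003, 0.002, -0.0011]
(-5.0, -67.0, 54.0, -18.0, 0.0) -> [0.199, -0.0, -0.002, 0.0, 0.0, 0.0]
```

Request:
move_arm --pt "0.03 0 0.01 0 0 0" --pt "0.08 0 0.01 0 0 0" --pt "0.13 0 0.01 0 0 0" --pt "0.18 0 0.005 0 0 0" --pt "0.22 0 0.0 0 0 0" --pt "0.22 0 0.0 0 0 0" --newtons 8

```text
time: 9.9
tool_pos: [0.4537, -0.0809, 0.0412]
tool_rot: [3.137, 0.31, 3.047]
contact_force: [-0.7, -1.0, 0.8]
opening: 0.0299
grip_force: 8.0
```

```bash
python3 p.py -5,-67,54,-18,0; python3 -c "
from h import *
c=cam('side'); cv2.imwrite('pics/s4.png',cv2.resize(c['image'][150:280,240:380,::-1],None,fx=4.5,fy=4.5))"
```

```text
now pinch lane [ -2.4 -68.1] z 59.1 zdir [ 0.3  -0.02 -0.95] q [-0.41  0.39  2.19  0.37  0.28 -2.23] t 9.9 op 0.0299
(-5.0, -67.0, 54.0, -18.0, 0.0) -> [0.04, 0.01, 0.04, 0.0012, -0.0012, -0.0013]
```

View pics/s4.png

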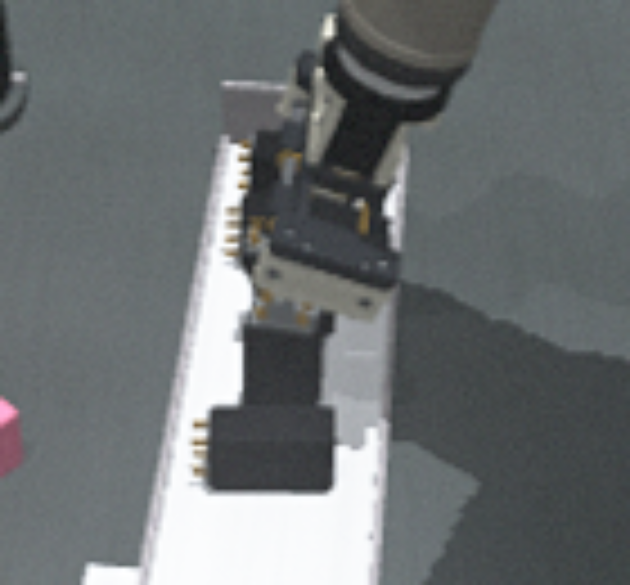

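The standing cap at (285,360) hides the held one, so I'll press lightly, release and look.

Request:
move_arm --pt "0.015 0 0.03 0 0.005 0" --pt "0.03 0 0.06 0 0.01 0" --pt "0.03 0 0.06 0 0.01 0"

```text
time: 10.32
tool_pos: [0.4533, -0.0809, 0.0345]
tool_rot: [3.137, 0.28, 3.047]
contact_force: [-0.5, -0.6, 0.0]
opening: 0.0302
grip_force: 0.8
```

Request:
move_arm --pt "0 0 0 0 0 0" --pt "0 0 0 0 0 0" --pt "0 0 0 0 0 0" --pt "0 0 0 0 0 0" --fingers -0.05

```text
time: 10.82
tool_pos: [0.4533, -0.081, 0.0348]
tool_rot: [3.137, 0.28, 3.047]
contact_force: [-0.8, 0.7, -0.0]
opening: 0.0433
grip_force: 0.0
```

Request:
move_arm --pt "0 0 -0.3 0 0 0" --pt "0 0 -0.9 0 0 0" --pt "0 0 -0.9 0 0 0" --pt "0 0 -0.9 0 0.1 0" --pt "0 0 -0.9 0 0.1 0" --fingers 0.0

```text
time: 11.45
tool_pos: [0.429, -0.0793, 0.1211]
tool_rot: [3.138, -0.038, 3.048]
contact_force: [0.3, 0.2, -0.0]
opening: 0.0459
grip_force: 0.0
```

```bash
python3 p.py 55,-132,130,50,5 ; python3 -c "
from h import *
c=cam('side'); cv2.imwrite('pics/s5.png',cv2.resize(c['image'][150:290,240:400,::-1],None,fx=4,fy=4))
from m import boxes
boxes(c,(.3,.53,-.26,.17))"
```

```text
now pinch lane [-20.7 -68.7] z 139.9 zdir [-0.04  0.01 -1.  ] q [-0.35  0.33  1.88 -0.01  0.97 -1.83] t 11.4 op 0.0459
(55.0, -132.0, 130.0, 50.0, 5.0) -> [-0.623, -0.645, 0.007, 0.0139, 0.2657, -0.026]
[304.8 214.4] 812 ztop 0.0798 rect [447.5 -45.4] [101.   45.2] 74.6
[299.5 246.3] 381 ztop 0.0506 rect [463.7  46.4] [71.  31.7] 1.6
```

View pics/s5.png

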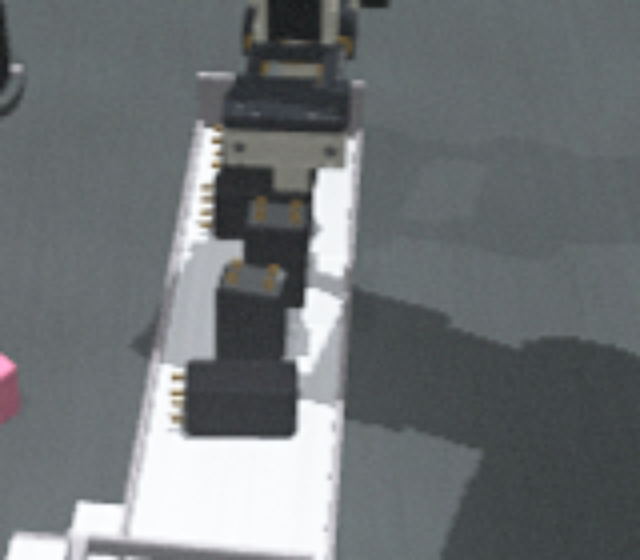

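A stands upright at (275,240) in the crop. Next is B. I'll raise, then come in from behind with a 55° inward tilt.

```bash
python3 p.py -10,-20,190,0,5.5 62,60,150,55,5.5 61,60,68,55,5.5 12,59.7,33,55,5.5
```

```text
now pinch lane [-18.6 -69.1] z 139.7 zdir [-0.04  0.01 -1.  ] q [-0.35  0.33  1.87 -0.01  0.98 -1.83] t 11.5 op 0.0459
(-10.0, -20.0, 190.0, 0.0, 5.5) -> [-0.072, 0.492, -0.505, 0.0017, -0.0127, -0.0314]
(62.0, 60.0, 150.0, 55.0, 5.5) -> [-0.639, 0.727, 0.32, -0.0, 0.3056, 0.0]
(61.0, 60.0, 68.0, 55.0, 5.5) -> [-0.666, 0.001, 0.478, 0.0, 0.0, 0.0]
(12.0, 59.7, 33.0, 55.0, 5.5) -> [-0.007, 0.044, 0.601, 0.0, 0.0, 0.0]
```

Request:
move_arm --pt "-0.072 0.49 -0.505 0.002 -0.013 -0.031" --pt "-0.072 0.49 -0.505 0.002 -0.013 -0.031" --pt "-0.072 0.49 -0.505 0.002 -0.013 -0.031" --fingers -0.15

```text
time: 11.88
tool_pos: [0.4417, -0.031, 0.1709]
tool_rot: [-3.141, 0.007, -3.137]
contact_force: [-0.3, -0.1, -0.5]
opening: 0.0392
grip_force: 0.0
```

Request:
move_arm --pt "-0.64 0.727 0.32 0 0.306 0" --pt "-0.64 0.727 0.32 0 0.306 0" --pt "-0.64 0.727 0.32 0 0.306 0" --pt "-0.64 0.727 0.32 0 0.306 0" --pt "-0.64 0.727 0.32 0 0.306 0" --pt "-0.64 0.727 0.32 0 0.306 0" --pt "-0.64 0.727 0.32 0 0.306 0"

```text
time: 12.75
tool_pos: [0.5056, 0.0411, 0.1391]
tool_rot: [-3.141, -0.953, -3.139]
contact_force: [0.5, -0.3, 1.0]
opening: 0.0389
grip_force: 0.0
```

```bash
python3 p.py 61,60,68,55,5.5 12,59.7,33,55,5.5; python3 -c "
from h import *
from m import boxes
boxes(cam('side'),(.3,.53,-.26,.17))"
```

```text
now pinch lane [59.3 59.6] z 149.9 zdir [-0.82 -0.   -0.58] q [-0.05  0.99  0.94 -0.05  2.16 -1.63] t 12.8 op 0.0389
(61.0, 60.0, 68.0, 55.0, 5.5) -> [-0.677, 0.002, 0.46, 0.0005, 0.0021, -0.0005]
(12.0, 59.7, 33.0, 55.0, 5.5) -> [-0.007, 0.044, 0.601, 0.0, 0.0, 0.0]
[307.1 184.6] 269 ztop 0.0502 rect [ 440.4 -213.4] [38.3 72.9] 88.7
[305.1 213.6] 743 ztop 0.0784 rect [446.9 -44.8] [99.4 45.5] 75.6
[299.7 246.3] 373 ztop 0.0503 rect [463.9  45.9] [70.7 31.1] 1.5
```

Request:
move_arm --pt "-0.677 0.03 0.46 0 0.002 0" --pt "-0.677 0.03 0.46 0 0.002 0" --pt "-0.677 0.03 0.46 0 0.002 0" --pt "-0.68 0.035 0.75 0 0.002 0" --pt "-0.684 0.04 1.0 0 0.002 0" --pt "-0.684 0.04 1.0 0 0.002 0" --pt "-0.684 0.04 1.0 0 0.002 0"

```text
time: 13.68
tool_pos: [0.4655, 0.0452, 0.0283]
tool_rot: [-3.14, -0.957, -3.139]
contact_force: [-0.0, -0.4, 0.9]
opening: 0.0392
grip_force: 0.0
```

```bash
python3 p.py 12,59.2,33,55,5.5
```

```text
now pinch lane [19.  60.2] z 39.1 zdir [-0.82 -0.   -0.58] q [-0.04  1.06  1.13 -0.04  1.9  -1.61] t 13.7 op 0.0392
(12.0, 59.2, 33.0, 55.0, 5.5) -> [-0.009, -0.003, 0.093, 0.0001, 0.0011, -0.0005]
```

Request:
move_arm --pt "-0.009 0 0.085 0 0 0" --pt "-0.009 0 0.085 0 0 0" --pt "-0.009 0 0.085 0 0 0"

```text
time: 14.05
tool_pos: [0.4575, 0.0453, 0.0209]
tool_rot: [-3.14, -0.961, -3.138]
contact_force: [-0.8, 0.6, -1.1]
opening: 0.0389
grip_force: 0.0
```

Request:
move_arm --pt "0 0 0 0 0 0" --pt "0 0 0 0 0 0" --pt "0 0 0 0 0 0" --pt "0 0 0 0 0 0" --pt "0.35 0.1 -0.25 0 0 0" --pt "0.74 0.1 -0.52 0 0 0" --pt "0.74 0.1 -0.52 0 0 0" --pt "0.74 0.1 -0.52 0 0 0" --fingers -1 --newtons 30

```text
time: 15.05
tool_pos: [0.4574, 0.0554, 0.1107]
tool_rot: [-3.14, -0.961, -3.139]
contact_force: [0.0, -0.5, -0.8]
opening: 0.0299
grip_force: 30.0
```

```bash
python3 p.py 14,76,130,-15,0 14,76,68,-15,0 14,76,61,-17,0
```

```text
now pinch lane [10.  69.6] z 121.5 zdir [-0.82 -0.   -0.57] q [-0.03  0.94  1.15 -0.03  2.01 -1.6 ] t 15.1 op 0.0299
(14.0, 76.0, 130.0, -15.0, 0.0) -> [-0.133, 0.056, -0.21, -0.0113, -0.3888, 0.0301]
(14.0, 76.0, 68.0, -15.0, 0.0) -> [0.16, 0.0, 0.599, 0.0, 0.0, 0.0]
(14.0, 76.0, 61.0, -17.0, 0.0) -> [0.012, 0.0, 0.068, 0.0, -0.0111, 0.0]
```

Request:
move_arm --pt "-0.133 0.056 -0.21 -0.011 -0.389 0.03" --pt "-0.133 0.056 -0.21 -0.011 -0.389 0.03" --pt "-0.133 0.056 -0.21 -0.011 -0.389 0.03" --pt "-0.133 0.056 -0.21 -0.011 -0.389 0.03" --pt "-0.133 0.056 -0.21 -0.011 -0.389 0.03" --pt "-0.133 0.056 -0.21 -0.011 -0.389 0.03" --pt "-0.133 0.056 -0.21 -0.011 -0.389 0.03" --pt "-0.133 0.056 -0.21 -0.011 -0.389 0.03" --pt "-0.133 0.056 -0.21 -0.011 -0.389 0.03"

```text
time: 16.18
tool_pos: [0.4829, 0.061, 0.112]
tool_rot: [-3.141, 0.26, 3.052]
contact_force: [0.1, 0.8, -1.0]
opening: 0.0297
grip_force: 30.0
```

Request:
move_arm --pt "0.16 0 0.599 0 0 0" --pt "0.16 0 0.599 0 0 0" --pt "0.16 0 0.599 0 0 0"

```text
time: 16.55
tool_pos: [0.4836, 0.0609, 0.0513]
tool_rot: [-3.141, 0.263, 3.051]
contact_force: [1.7, -0.2, -0.3]
opening: 0.03
grip_force: 30.0
```

```bash
python3 p.py 14,76,60,-17,0; python3 -c "
from h import *
c=cam('side'); cv2.imwrite('pics/s6.png',cv2.resize(c['image'][150:310,240:400,::-1],None,fx=3.5,fy=3.5))"
```

```text
now pinch lane [15.4 76. ] z 69.5 zdir [ 0.26 -0.02 -0.97] q [-0.02  0.41  2.07 -0.05  0.4  -1.46] t 16.6 op 0.03
(14.0, 76.0, 60.0, -17.0, 0.0) -> [0.032, 0.0, 0.088, -0.0001, -0.0108, 0.0002]
```

View pics/s6.png

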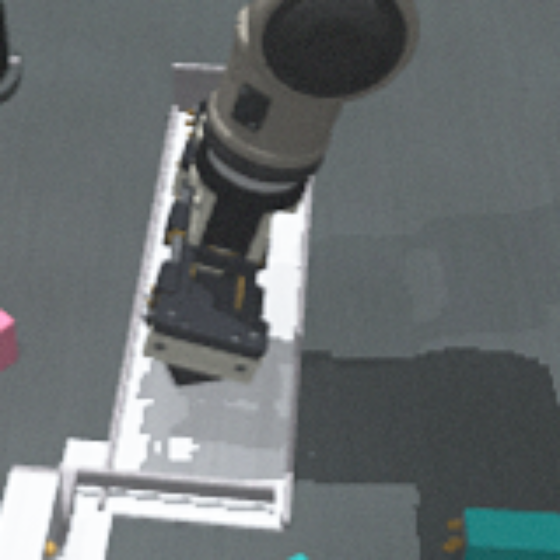

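B is held under the gripper (its corner shows at (190,375)). Now I bring it down to contact and pivot it upright.

Request:
move_arm --pt "0.032 0 0.08 0 -0.011 0" --pt "0.032 0 0.08 0 -0.011 0" --pt "0.033 0 0.1 0 -0.011 0" --pt "0.033 0 0.1 0 -0.011 0"

```text
time: 17.1
tool_pos: [0.4827, 0.0611, 0.0408]
tool_rot: [-3.141, 0.299, 3.052]
contact_force: [0.1, 0.7, -1.4]
opening: 0.0299
grip_force: 30.0
```

```bash
python3 p.py -6,76,56,-17,0
```

```text
now pinch lane [13.8 76. ] z 58.7 zdir [ 0.29 -0.03 -0.96] q [-0.02  0.43  2.11 -0.07  0.31 -1.43] t 17.1 op 0.0299
(-6.0, 76.0, 56.0, -17.0, 0.0) -> [0.198, -0.0, -0.032, -0.0001, 0.0006, 0.0002]
```

Request:
move_arm --pt "0.006 0 0.02 0 0 0" --pt "0.012 0 0.04 0 0 0" --pt "0.012 0 0.04 0 0 0"

```text
time: 17.48
tool_pos: [0.4842, 0.0611, 0.0382]
tool_rot: [-3.141, 0.303, 3.052]
contact_force: [-5.0, 0.5, 21.9]
opening: 0.0298
grip_force: 30.0
```

```bash
python3 p.py -6,76,52,-17,0
```

```text
now pinch lane [15.3 76.2] z 56.2 zdir [ 0.3  -0.03 -0.95] q [-0.02  0.44  2.11 -0.08  0.29 -1.43] t 17.5 op 0.0298
(-6.0, 76.0, 52.0, -17.0, 0.0) -> [0.217, -0.002, -0.024, 0.0, 0.0022, 0.0003]
```

Request:
move_arm --pt "0.03 0 0.0 0 0 0" --pt "0.07 0 -0.005 0 0.001 0" --pt "0.12 0 -0.01 0 0.002 0" --pt "0.16 0 -0.015 0 0.002 0" --pt "0.19 0 -0.015 0 0.002 0" --pt "0.2 0 0.01 0 0.006 0" --pt "0.2 0 0.01 0 0.006 0" --newtons 8

```text
time: 18.35
tool_pos: [0.463, 0.0629, 0.0291]
tool_rot: [-3.141, 0.276, 3.052]
contact_force: [0.1, 1.0, 0.9]
opening: 0.0302
grip_force: 8.0
```

Request:
move_arm --pt "0 0 0 0 0 0" --pt "0 0 0 0 0 0" --pt "0 0 0 0 0 0" --pt "0 0 0 0 0 0" --fingers -0.1

```text
time: 18.85
tool_pos: [0.4633, 0.0629, 0.0293]
tool_rot: [-3.141, 0.277, 3.052]
contact_force: [0.2, 0.6, -0.4]
opening: 0.0412
grip_force: 0.0
```

Request:
move_arm --pt "0 0 -0.3 0 0 0" --pt "0 0 -0.9 0 0 0" --pt "0 0 -0.9 0 0 0" --pt "0 0 -0.9 0 0.1 0" --pt "0 0 -0.9 0 0.1 0" --fingers -0.1

```text
time: 19.48
tool_pos: [0.4392, 0.0651, 0.1158]
tool_rot: [-3.141, -0.04, 3.051]
contact_force: [0.2, 0.5, -0.2]
opening: 0.0415
grip_force: 0.0
```

```bash
python3 p.py -50,0,190,0,5 ; python3 -c "
from h import *
c=cam('side'); cv2.imwrite('pics/s7.png',cv2.resize(c['image'][150:310,240:400,::-1],None,fx=3.5,fy=3.5))
from m import boxes
boxes(c,(.3,.53,-.26,.17))"
```

```text
now pinch lane [-23.5  76.2] z 134.6 zdir [-0.04  0.   -1.  ] q [-0.03  0.35  1.86  0.    0.97 -1.51] t 19.5 op 0.0415
(-50.0, 0.0, 190.0, 0.0, 5.0) -> [0.28, -0.762, -0.542, 0.0004, -0.0128, -0.0276]
[294.5 198.8] 31 ztop 0.0493 rect [ 481.5 -149.1] [ 5.8 28.7] 0.7
[302.4 246.8] 403 ztop 0.0799 rect [457.6  63.7] [31.5 42.7] 87.3
```

View pics/s7.png

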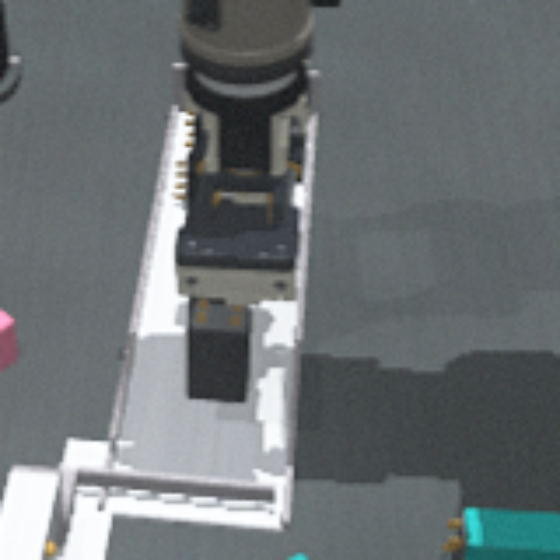

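B stands at about (215,350) in the crop, top at z 0.08. Next is C at lane (4,-136), gripped nearer its terminals so the gripper body clears A.

```bash
python3 p.py 20,0,200,0,6.5 73,-136,160,55,6.5 73,-136,74,55,6.5 24,-136.4,36,55,6.5
```

```text
now pinch lane [-21.2  75.9] z 134.4 zdir [-0.04  0.   -1.  ] q [-0.03  0.36  1.86  0.    0.97 -1.51] t 19.5 op 0.0412
(20.0, 0.0, 200.0, 0.0, 6.5) -> [-0.392, -0.759, -0.672, 0.0006, -0.0135, -0.0362]
(73.0, -136.0, 160.0, 55.0, 6.5) -> [-0.109, -0.706, 0.16, 0.0, 0.1528, 0.0]
(73.0, -136.0, 160.0, 55.0, 6.5) -> [-0.171, -0.706, 0.091, -0.0, 0.1528, 0.0]
(73.0, -136.0, 74.0, 55.0, 6.5) -> [-0.704, 0.0, 0.493, 0.0, 0.0, 0.0]
(24.0, -136.4, 36.0, 55.0, 6.5) -> [-0.032, 0.051, 0.617, 0.0, 0.0, 0.0]
```

Request:
move_arm --pt "-0.1 -0.1 -0.6 0 -0.013 0" --pt "-0.39 -0.76 -0.67 0.0 -0.013 -0.036" --pt "-0.39 -0.76 -0.67 0.0 -0.013 -0.036" --pt "-0.39 -0.76 -0.67 0.0 -0.013 -0.036"

```text
time: 20.02
tool_pos: [0.4725, -0.0145, 0.1802]
tool_rot: [3.14, 0.003, -3.122]
contact_force: [0.2, 0.2, -0.6]
opening: 0.0413
grip_force: 0.0
```

Request:
move_arm --pt "-0.11 -0.7 0.16 0 0.153 0" --pt "-0.11 -0.7 0.16 0 0.153 0" --pt "-0.11 -0.7 0.16 0 0.153 0" --pt "-0.11 -0.7 0.16 0 0.153 0"

```text
time: 20.52
tool_pos: [0.4858, -0.0825, 0.1628]
tool_rot: [3.139, -0.48, -3.116]
contact_force: [0.4, 0.1, 0.2]
opening: 0.0415
grip_force: 0.0
```

Request:
move_arm --pt "-0.17 -0.7 0.09 0 0.153 0" --pt "-0.17 -0.7 0.09 0 0.153 0" --pt "-0.17 -0.7 0.09 0 0.153 0" --pt "-0.17 -0.7 0.09 0 0.153 0"

```text
time: 21.02
tool_pos: [0.4981, -0.1527, 0.1472]
tool_rot: [3.137, -0.959, -3.114]
contact_force: [0.1, 0.7, 0.2]
opening: 0.0413
grip_force: 0.0
```

```bash
python3 p.py 73,-138,74,55,6.5 24,-136.4,36,55,6.5; python3 -c "
from h import *
from m import boxes
boxes(cam('side'),(.3,.53,-.26,.17));boxes(cam('top'),(.3,.53,-.26,.17))
for n in('top','side'):
  P=cloud(cam(n)).reshape(-1,3)
  for a,b in((-.11,-.05),(-.04,.03),(.035,.1)):
    q=P[(P[:,2]>.074)&(P[:,2]<.084)&(P[:,0]>.38)&(P[:,0]<.52)&(P[:,1]>a)&(P[:,1]<b)]
    if len(q)>5: print(n,len(q),cv2.minAreaRect((q[:,:2]*1000).astype(np.float32)))"
```

```text
now pinch lane [  69.4 -133.7] z 158.0 zdir [-0.82 -0.02 -0.57] q [-0.29  1.    0.91 -0.31  2.15 -1.93] t 21.0 op 0.0413
(73.0, -138.0, 74.0, 55.0, 6.5) -> [-0.705, -0.049, 0.457, -0.0001, 0.0003, 0.001]
(24.0, -136.4, 36.0, 55.0, 6.5) -> [-0.033, 0.071, 0.615, 0.0, 0.0, 0.0]
[307.1 184.8] 273 ztop 0.0502 rect [ 441.1 -215.4] [33.6 73.4] 83.2
[304.4 223.7] 1230 ztop 0.0796 rect [452.7  -7.1] [176.3  53.2] 82.6
[336.2 254.3] 220 ztop 0.0502 rect [ 440.6 -212.6] [27.2 68.2] 82.1
side 121 ((439.0460205078125, -77.9715576171875), (28.663942337036133, 43.35603713989258), 83.71842193603516)
side 140 ((456.52691650390625, -12.886859893798828), (31.87105369567871, 44.32658004760742), 81.53147888183594)
side 155 ((457.4730529785156, 65.07286834716797), (29.338443756103516, 43.26382827758789), 84.66382598876953)
```

Request:
move_arm --pt "-0.35 -0.03 0.23 0 0 0" --pt "-0.35 -0.03 0.23 0 0 0"

```text
time: 21.48
tool_pos: [0.4988, -0.1563, 0.1071]
tool_rot: [3.137, -0.959, -3.115]
contact_force: [0.1, 0.3, 0.1]
opening: 0.0413
grip_force: 0.0
```

```bash
python3 p.py 73,-138,74,55,6.5 24,-136.4,36,55,6.5; python3 -c "
from h import *
for n in('side','top'):
    P=cloud(cam(n)).reshape(-1,3)
    q=P[(P[:,2]>.045)&(P[:,2]<.056)&(P[:,0]>.40)&(P[:,0]<.486)&(P[:,1]>-.185)&(P[:,1]<-.105)]
    print(n,len(q)); 
    if len(q): print(np.percentile(q,[2,50,98],axis=0).round(4).tolist())"
```

```text
now pinch lane [  70.4 -137.2] z 117.9 zdir [-0.82 -0.02 -0.57] q [-0.29  1.04  0.92 -0.3   2.09 -1.91] t 21.5 op 0.0413
(73.0, -138.0, 74.0, 55.0, 6.5) -> [-0.373, -0.012, 0.232, 0.0004, 0.0002, 0.0007]
(24.0, -136.4, 36.0, 55.0, 6.5) -> [-0.033, 0.071, 0.615, 0.0, 0.0, 0.0]
side 183
[[0.4122, -0.1647, 0.0456], [0.4468, -0.148, 0.0506], [0.4844, -0.1348, 0.0537]]
top 30
[[0.4141, -0.1657, 0.0453], [0.4202, -0.1619, 0.0499], [0.4394, -0.1487, 0.0534]]
```

C is still at (0.448, -0.149).

Request:
move_arm --pt "-0.373 -0.012 0.232 0 0 0" --pt "-0.373 -0.012 0.232 0 0 0" --pt "-0.373 -0.012 0.232 0 0 0" --pt "-0.39 0.025 0.53 0 0 0" --pt "-0.406 0.059 0.85 0 0 0" --pt "-0.406 0.059 0.85 0 0 0" --pt "-0.406 0.059 0.85 0 0 0"

```text
time: 22.45
tool_pos: [0.4552, -0.1521, 0.0273]
tool_rot: [-3.141, -0.954, -3.119]
contact_force: [0.0, -0.1, 0.7]
opening: 0.0414
grip_force: 0.0
```

```bash
python3 p.py 24,-136.4,36,55,6.5
```

```text
now pinch lane [  26.5 -137. ] z 38.2 zdir [-0.82 -0.02 -0.58] q [-0.31  1.06  1.12 -0.28  1.87 -1.85] t 22.4 op 0.0414
(24.0, -136.4, 36.0, 55.0, 6.5) -> [-0.003, 0.009, 0.033, -0.0001, 0.002, -0.0]
```

Request:
move_arm --pt "-0.003 0.009 0.03 0 0 0" --pt "-0.003 0.009 0.03 0 0 0" --pt "-0.003 0.009 0.03 0 0 0" --pt "-0.003 0.009 0.03 0 0 0" --pt "-0.003 0.009 0.03 0 0 0" --pt "0.38 0.009 -0.25 0 0 0" --pt "0.78 0.009 -0.54 0 0 0" --pt "0.78 0.009 -0.54 0 0 0" --pt "0.78 0.009 -0.54 0 0 0" --fingers -1 --newtons 30

```text
time: 23.58
tool_pos: [0.4526, -0.1507, 0.1195]
tool_rot: [3.138, -0.957, -3.116]
contact_force: [0.1, 0.0, -1.8]
opening: 0.0298
grip_force: 30.0
```

```bash
python3 p.py 18,-137,135,-15,0 18,-137,74,-15,0 
```

```text
now pinch lane [  23.9 -135.9] z 130.4 zdir [-0.82 -0.02 -0.58] q [-0.31  0.94  1.11 -0.29  2.   -1.89] t 23.6 op 0.0298
(18.0, -137.0, 135.0, -15.0, 0.0) -> [-0.104, -0.01, -0.101, -0.0125, -0.3877, 0.0364]
(18.0, -137.0, 74.0, -15.0, 0.0) -> [0.158, 0.0, 0.589, 0.0, 0.0, 0.0]
```

Request:
move_arm --pt "-0.104 -0.01 -0.1 -0.0125 -0.388 0.036" --pt "-0.104 -0.01 -0.1 -0.0125 -0.388 0.036" --pt "-0.104 -0.01 -0.1 -0.0125 -0.388 0.036" --pt "-0.104 -0.01 -0.1 -0.0125 -0.388 0.036" --pt "-0.104 -0.01 -0.1 -0.0125 -0.388 0.036" --pt "-0.104 -0.01 -0.1 -0.0125 -0.388 0.036" --pt "-0.104 -0.01 -0.1 -0.0125 -0.388 0.036" --pt "-0.104 -0.01 -0.1 -0.0125 -0.388 0.036" --pt "-0.104 -0.01 -0.1 -0.0125 -0.388 0.036"

```text
time: 24.7
tool_pos: [0.4673, -0.1517, 0.1171]
tool_rot: [3.141, 0.261, 3.052]
contact_force: [-0.1, 0.5, -0.9]
opening: 0.03
grip_force: 30.0
```

Request:
move_arm --pt "0.158 0 0.589 0 0 0" --pt "0.158 0 0.589 0 0 0" --pt "0.158 0 0.589 0 0 0"

```text
time: 25.08
tool_pos: [0.4679, -0.1516, 0.0575]
tool_rot: [3.142, 0.263, 3.053]
contact_force: [0.3, -0.7, -1.3]
opening: 0.0297
grip_force: 30.0
```

```bash
python3 p.py 18,-137,66,-17,0 
```

```text
now pinch lane [  19.1 -137.1] z 75.7 zdir [ 0.26 -0.02 -0.97] q [-0.54  0.41  2.05  0.26  0.46 -2.25] t 25.1 op 0.0297
(18.0, -137.0, 66.0, -17.0, 0.0) -> [0.029, 0.001, 0.091, 0.0002, -0.0108, 0.0006]
```

Request:
move_arm --pt "0.02 0 0.06 0 -0.011 0" --pt "0.02 0 0.06 0 -0.011 0" --pt "0.028 0 0.09 0 -0.011 0" --pt "0.028 0 0.09 0 -0.011 0"

```text
time: 25.58
tool_pos: [0.4681, -0.1522, 0.049]
tool_rot: [-3.14, 0.301, 3.053]
contact_force: [-1.4, 0.7, 6.8]
opening: 0.0302
grip_force: 30.0
```

```bash
python3 p.py -2,-137,62,-17,0 
```

```text
now pinch lane [  18.6 -137.6] z 67.0 zdir [ 0.29 -0.03 -0.96] q [-0.56  0.42  2.09  0.36  0.39 -2.35] t 25.6 op 0.0302
(-2.0, -137.0, 62.0, -17.0, 0.0) -> [0.212, 0.007, -0.014, -0.0004, 0.0013, 0.0006]
```

Request:
move_arm --pt "0.02 0 0.015 0 0 0" --pt "0.06 0 0.01 0 0 0" --pt "0.11 0 0.0 0 0 0" --pt "0.16 0 -0.01 0 0 0" --pt "0.2 0 -0.01 0 0.0 0" --pt "0.21 0 0.01 0 0.006 0" --pt "0.21 0 0.01 0 0.006 0" --newtons 8

```text
time: 26.45
tool_pos: [0.4466, -0.1496, 0.0399]
tool_rot: [3.141, 0.278, 3.052]
contact_force: [-1.3, -0.8, 0.1]
opening: 0.0301
grip_force: 8.0
```

Request:
move_arm --pt "0 0 0 0 0 0" --pt "0 0 0 0 0 0" --pt "0 0 0 0 0 0" --pt "0 0 0 0 0 0" --fingers -0.1

```text
time: 26.95
tool_pos: [0.447, -0.1497, 0.0402]
tool_rot: [-3.141, 0.279, 3.052]
contact_force: [0.8, -0.5, 0.4]
opening: 0.0413
grip_force: 0.0
```

Request:
move_arm --pt "0 0 -0.3 0 0 0" --pt "0 0 -0.9 0 0 0" --pt "0 0 -0.9 0 0 0" --pt "0 0 -0.9 0 0.1 0" --pt "0 0 -0.9 0 0.1 0"

```text
time: 27.58
tool_pos: [0.4227, -0.1478, 0.1266]
tool_rot: [-3.14, -0.039, 3.052]
contact_force: [0.2, -0.6, -0.5]
opening: 0.0413
grip_force: 0.0
```

```bash
cat > look.py <<'E'
from h import *
from p import w2l
def look(names=('side','top')):
    for n in names:
        P=cloud(cam(n)).reshape(-1,3); L=np.array([w2l(*q) for q in P[:,:2]])*1e3; z=P[:,2]
        m=(z>.074)&(z<.083)&(abs(L[:,0])<58)&(L[:,1]>-255)&(L[:,1]<150); ys=L[m]
        for y0 in range(-250,140,10):
            pass
        im=np.zeros((420,560),np.uint8); im.ravel()[m]=1
        k,l,s,c=cv2.connectedComponentsWithStats(im)
        for i in range(1,k):
            if s[i,4]>12:
                q=L[(l==i).ravel()].astype(np.float32); r=cv2.minAreaRect(q); print(n,'high',s[i,4],np.round(r[0],1),np.round(r[1],1),round(r[2],1))
        m=(z>.044)&(z<.056)&(abs(L[:,0])<58)&(L[:,1]>-255)&(L[:,1]<150)&True
        im[:]=0; im.ravel()[m]=1; k,l,s,c=cv2.connectedComponentsWithStats(im)
        for i in range(1,k):
            if s[i,4]>50:
                q=L[(l==i).ravel()].astype(np.float32); r=cv2.minAreaRect(q); print(n,'low',s[i,4],np.round(r[0],1),np.round(r[1],1),round(r[2],1))
look()
E
python3 look.py; python3 p.py 75,-200,160,55,-1
```

```text
side high 103 [   2.6 -135.8] [43.5 30.9] 0.0
side high 118 [-11.2 -66.4] [43.4 29.4] 0.7
side high 133 [-0.3 -0.1] [30.2 44.3] 84.9
side high 152 [-5.8 77.2] [42.2 31.2] 3.9
side low 145 [   3.2 -204.4] [34.5 73.8] 85.5
side low 58 [-1.  11.4] [45.4 16.2] 9.5
side low 56 [-7.6 89.3] [42.8  8.4] 9.1
top high 125 [-5.5 77.4] [42.1 29.8] 4.7
top high 124 [0.6 0.2] [29.  43.1] 83.5
now pinch lane [ -19.2 -137.1] z 144.5 zdir [-0.04  0.   -1.  ] q [-0.5   0.34  1.84 -0.02  0.99 -1.97] t 27.7 op 0.0415
(75.0, -200.0, 160.0, 55.0, -1.0) -> [-0.784, -0.628, -0.264, -0.0032, 0.294, 0.0059]
```

C stands at lane (2.6,-135.8). A (-11,-66), cap6 (0,0) and B (-6,77) are standing too. D is still lying at (3,-203) and comes next.

```bash
python3 p.py 30,-150,200,20,-2 75,-202,160,50,-2 71,-202,79,50,-2 25,-202.5,40,50,-2
```

```text
now pinch lane [ -19.2 -137.1] z 144.5 zdir [-0.04  0.   -1.  ] q [-0.5   0.34  1.84 -0.02  0.99 -1.97] t 27.7 op 0.0415
(30.0, -150.0, 200.0, 20.0, -2.0) -> [-0.413, -0.128, -0.582, -0.0023, 0.0996, 0.0119]
(75.0, -202.0, 160.0, 50.0, -2.0) -> [-0.482, -0.504, 0.191, 0.0, 0.1667, -0.0]
(71.0, -202.0, 79.0, 50.0, -2.0) -> [-0.595, -0.001, 0.551, 0.0, 0.0, 0.0]
(25.0, -202.5, 40.0, 50.0, -2.0) -> [-0.003, -0.021, 0.603, 0.0, 0.0, 0.0]
```

Request:
move_arm --pt "-0.1 0 -0.55 0 0.03 0" --pt "-0.413 -0.128 -0.58 -0.002 0.1 0.012" --pt "-0.413 -0.128 -0.58 -0.002 0.1 0.012" --pt "-0.413 -0.128 -0.58 -0.002 0.1 0.012"

```text
time: 28.18
tool_pos: [0.4641, -0.1637, 0.1807]
tool_rot: [3.14, -0.351, 3.016]
contact_force: [-0.3, -0.4, 0.1]
opening: 0.0415
grip_force: 0.0
```

Request:
move_arm --pt "-0.482 -0.504 0.19 0 0.167 0" --pt "-0.482 -0.504 0.19 0 0.167 0" --pt "-0.482 -0.504 0.19 0 0.167 0" --pt "-0.482 -0.504 0.19 0 0.167 0" --pt "-0.482 -0.504 0.19 0 0.167 0"

```text
time: 28.8
tool_pos: [0.4962, -0.2191, 0.1499]
tool_rot: [-3.14, -0.87, 3.013]
contact_force: [0.7, -0.5, 0.8]
opening: 0.0411
grip_force: 0.0
```

```bash
python3 p.py 71,-202,79,50,-2 25,-202.5,40,50,-2; python3 look.py | grep low
```

```text
now pinch lane [  72.6 -202.3] z 162.1 zdir [-0.76  0.1  -0.65] q [-0.42  0.99  0.86 -0.27  2.13 -1.91] t 28.8 op 0.0411
(71.0, -202.0, 79.0, 50.0, -2.0) -> [-0.624, 0.003, 0.548, 0.0002, 0.001, -0.0006]
(25.0, -202.5, 40.0, 50.0, -2.0) -> [-0.003, -0.021, 0.603, 0.0, 0.0, 0.0]
side low 154 [   6.7 -203.1] [34.2 80.5] 88.8
side low 61 [-1.2 12.3] [45.2 15.3] 10.1
side low 58 [-7.6 89.2] [43.   9.6] 9.8
```

Request:
move_arm --pt "-0.624 0.0 0.4 0 0.001 0" --pt "-0.624 0.0 0.4 0 0.001 0" --pt "-0.624 0.0 0.5 0 0.001 0" --pt "-0.626 -0.01 0.75 0 0.001 0" --pt "-0.627 -0.018 1.0 0 0.001 0" --pt "-0.627 -0.018 1.0 0 0.001 0" --pt "-0.627 -0.018 1.0 0 0.001 0"

```text
time: 29.78
tool_pos: [0.4612, -0.2169, 0.0386]
tool_rot: [-3.138, -0.874, 3.011]
contact_force: [-0.1, -0.5, -0.0]
opening: 0.0415
grip_force: 0.0
```

```bash
python3 p.py 25,-202.5,40,50,-2
```

```text
now pinch lane [  37.6 -203.2] z 50.7 zdir [-0.76  0.1  -0.64] q [-0.44  1.05  1.06 -0.25  1.88 -1.85] t 29.8 op 0.0415
(25.0, -202.5, 40.0, 50.0, -2.0) -> [-0.001, 0.003, 0.165, -0.0, -0.0004, -0.001]
```

Request:
move_arm --pt "0 0.002 0.16 0 0 0" --pt "0 0.002 0.16 0 0 0" --pt "0 0.002 0.16 0 0 0"

```text
time: 30.15
tool_pos: [0.4488, -0.2149, 0.0272]
tool_rot: [-3.139, -0.876, 3.012]
contact_force: [1.2, 0.2, 0.7]
opening: 0.0411
grip_force: 0.0
```

Request:
move_arm --pt "0 0 0 0 0 0" --pt "0 0 0 0 0 0" --pt "0 0 0 0 0 0" --pt "0 0 0 0 0 0" --pt "0.38 0 -0.32 0 0 0" --pt "0.73 0 -0.61 0 0 0" --pt "0.73 0 -0.61 0 0 0" --pt "0.73 0 -0.61 0 0 0" --fingers -1 --newtons 30

```text
time: 31.15
tool_pos: [0.4478, -0.2144, 0.1206]
tool_rot: [-3.141, -0.878, 3.013]
contact_force: [-0.8, -1.4, -1.6]
opening: 0.0296
grip_force: 30.0
```

```bash
python3 p.py 20,-204,140,-15,0 20,-204,80,-15,0 
```

```text
now pinch lane [  24.  -201.9] z 132.6 zdir [-0.76  0.1  -0.64] q [-0.45  0.93  1.08 -0.27  1.97 -1.88] t 31.1 op 0.0296
(20.0, -204.0, 140.0, -15.0, 0.0) -> [-0.089, -0.02, -0.126, 0.0035, -0.3627, -0.0118]
(20.0, -204.0, 80.0, -15.0, 0.0) -> [0.155, 0.0, 0.58, 0.0, 0.0, 0.0]
```

Request:
move_arm --pt "-0.089 -0.02 -0.126 0.0035 -0.363 -0.012" --pt "-0.089 -0.02 -0.126 0.0035 -0.363 -0.012" --pt "-0.089 -0.02 -0.126 0.0035 -0.363 -0.012" --pt "-0.089 -0.02 -0.126 0.0035 -0.363 -0.012" --pt "-0.089 -0.02 -0.126 0.0035 -0.363 -0.012" --pt "-0.089 -0.02 -0.126 0.0035 -0.363 -0.012" --pt "-0.089 -0.02 -0.126 0.0035 -0.363 -0.012" --pt "-0.089 -0.02 -0.126 0.0035 -0.363 -0.012"

```text
time: 32.15
tool_pos: [0.4634, -0.2188, 0.1224]
tool_rot: [3.141, 0.26, 3.051]
contact_force: [0.7, -0.7, -1.3]
opening: 0.0297
grip_force: 30.0
```

Request:
move_arm --pt "0.155 0 0.58 0 0 0" --pt "0.155 0 0.58 0 0 0" --pt "0.155 0 0.58 0 0 0"

```text
time: 32.52
tool_pos: [0.4646, -0.219, 0.0637]
tool_rot: [-3.141, 0.263, 3.052]
contact_force: [0.6, 0.2, -0.9]
opening: 0.0299
grip_force: 30.0
```

```bash
python3 p.py 20,-204,71,-19,0 
```

```text
now pinch lane [  21.9 -204.5] z 81.8 zdir [ 0.26 -0.02 -0.97] q [-0.68  0.43  1.98  0.29  0.53 -2.4 ] t 32.5 op 0.0299
(20.0, -204.0, 71.0, -19.0, 0.0) -> [0.033, 0.005, 0.099, -0.0, -0.0217, 0.0004]
```

Request:
move_arm --pt "0.02 0.003 0.05 0 -0.03 0" --pt "0.02 0.003 0.05 0 -0.03 0" --pt "0.028 0.003 0.095 0 -0.03 0" --pt "0.028 0.003 0.095 0 -0.03 0"

```text
time: 33.02
tool_pos: [0.4642, -0.2189, 0.0538]
tool_rot: [-3.14, 0.359, 3.052]
contact_force: [0.2, -0.2, 0.8]
opening: 0.0299
grip_force: 30.0
```

```bash
python3 p.py -2,-204,64,-20,0 
```

```text
now pinch lane [  19.7 -204.5] z 71.4 zdir [ 0.35 -0.03 -0.94] q [-0.72  0.43  2.07  0.55  0.4  -2.68] t 33.0 op 0.0299
(-2.0, -204.0, 64.0, -20.0, 0.0) -> [0.231, 0.005, -0.007, -0.0005, 0.0031, 0.0004]
```

Request:
move_arm --pt "0.01 0 0.025 0 0 0" --pt "0.06 0 0.02 0 0.003 0" --pt "0.11 0 0.01 0 0.006 0" --pt "0.16 0 0.0 0 0.01 0" --pt "0.2 0 0.0 0 0.012 0" --pt "0.22 0 0.01 0 0.015 0" --pt "0.22 0 0.01 0 0.015 0" --newtons 8

```text
time: 33.9
tool_pos: [0.4426, -0.2163, 0.0442]
tool_rot: [-3.141, 0.31, 3.051]
contact_force: [-1.1, -1.1, 2.9]
opening: 0.0299
grip_force: 8.0
```

Request:
move_arm --pt "0 0 0 0 0 0" --pt "0 0 0 0 0 0" --pt "0 0 0 0 0 0" --pt "0 0 0 0 0 0" --fingers -0.1

```text
time: 34.4
tool_pos: [0.4428, -0.2163, 0.0442]
tool_rot: [-3.141, 0.31, 3.051]
contact_force: [0.5, -0.4, 0.6]
opening: 0.0412
grip_force: 0.0
```

Request:
move_arm --pt "0 0 -0.3 0 0 0" --pt "0 0 -0.9 0 0 0" --pt "0 0 -0.9 0 0 0" --pt "0 0 -0.9 0 0.1 0" --pt "0 0 -0.9 0 0.1 0"

```text
time: 35.02
tool_pos: [0.4157, -0.2143, 0.1299]
tool_rot: [-3.14, -0.008, 3.051]
contact_force: [0.2, 0.9, 0.0]
opening: 0.041
grip_force: 0.0
```

```bash
python3 look.py; python3 p.py 20,-100,230,0,0 60,100,200,0,0 95,280,160,0,0 95,280,110,0,0 95,280,75,0,0
```

```text
side high 85 [   4.9 -202.7] [31.8 43. ] 88.2
side high 105 [   1.7 -136.5] [43.  35.2] 5.3
side high 118 [-11.8 -66.5] [30.8 44.9] 84.0
side high 129 [-0.6 -0.1] [31.3 44.1] 82.6
side high 154 [-5.8 77. ] [42.3 29.8] 3.3
side low 58 [-0.9 11.9] [45.2 16.6] 7.8
side low 58 [-7.4 89.2] [42.5  8.5] 7.0
top high 121 [-5.5 77.5] [42.  29.8] 5.3
top high 130 [0.6 0.6] [29.2 43.3] 82.3
top high 137 [-10.4 -66.9] [29.6 44.5] 89.9
now pinch lane [ -20.6 -203.8] z 147.8 zdir [-0. -0. -1.] q [-0.64  0.35  1.81 -0.    0.98 -2.12] t 35.1 op 0.0414
(20.0, -100.0, 230.0, 0.0, 0.0) -> [-0.203, 0.518, -0.412, -0.0001, -0.0007, 0.0004]
(20.0, -100.0, 230.0, 0.0, 0.0) -> [-0.203, 0.519, -0.411, -0.0001, -0.0007, 0.0004]
(60.0, 100.0, 200.0, 0.0, 0.0) -> [-0.2, 1.0, 0.15, 0.0, 0.0, 0.0]
(60.0, 100.0, 200.0, 0.0, 0.0) -> [-0.2, 1.0, 0.15, 0.0, 0.0, 0.0]
(95.0, 280.0, 160.0, 0.0, 0.0) -> [-0.175, 0.9, 0.2, 0.0, 0.0, 0.0]
(95.0, 280.0, 160.0, 0.0, 0.0) -> [-0.175, 0.9, 0.2, 0.0, 0.0, 0.0]
(95.0, 280.0, 110.0, 0.0, 0.0) -> [0.0, 0.0, 0.5, 0.0, 0.0, 0.0]
(95.0, 280.0, 75.0, 0.0, 0.0) -> [0.0, 0.0, 0.35, 0.0, 0.0, 0.0]
```

All five caps are standing. Next is the stop: turn the tool 90° and go over the buttons.

```bash
python3 p.py 0,-110,220,0,-45 50,90,220,0,-90 95,280,160,0,-90 95,280,112,0,-90
```

```text
now pinch lane [ -20.6 -203.8] z 147.8 zdir [-0. -0. -1.] q [-0.64  0.35  1.81 -0.    0.98 -2.12] t 35.1 op 0.0414
(0.0, -110.0, 220.0, 0.0, -45.0) -> [-0.206, 0.937, -0.723, -0.0007, -0.0013, 0.2509]
(50.0, 90.0, 220.0, 0.0, -90.0) -> [0.53, 0.884, 0.0, 0.0, 0.0, 0.125]
(50.0, 90.0, 220.0, 0.0, -90.0) -> [0.828, 0.614, 0.0, 0.0, 0.0, 0.125]
(95.0, 280.0, 160.0, 0.0, -90.0) -> [0.95, 0.225, 0.3, 0.0, 0.0, 0.0]
(95.0, 280.0, 160.0, 0.0, -90.0) -> [0.95, 0.225, 0.3, 0.0, 0.0, 0.0]
(95.0, 280.0, 112.0, 0.0, -90.0) -> [0.0, 0.0, 0.48, 0.0, 0.0, 0.0]
```

Request:
move_arm --pt "0 0 -0.6 0 0 0" --pt "-0.206 0.5 -0.72 0 0 0.05" --pt "-0.206 0.937 -0.72 0 0 0.25" --pt "-0.206 0.937 -0.72 0 0 0.25" --pt "-0.206 0.937 -0.72 0 0 0.25" --pt "-0.206 0.937 -0.72 0 0 0.25" --pt "-0.206 0.937 -0.72 0 0 0.25"

```text
time: 36.0
tool_pos: [0.4441, -0.122, 0.2007]
tool_rot: [-3.14, -0.004, 2.267]
contact_force: [-0.0, -0.1, 0.3]
opening: 0.0414
grip_force: 0.0
```

Request:
move_arm --pt "0.53 0.884 0 0 0 0.125" --pt "0.53 0.884 0 0 0 0.125" --pt "0.53 0.884 0 0 0 0.125" --fingers 0.4

```text
time: 36.38
tool_pos: [0.4788, -0.0225, 0.2009]
tool_rot: [-3.139, -0.003, 1.875]
contact_force: [-0.6, -0.7, -0.5]
opening: 0.0628
grip_force: 0.0
```

Request:
move_arm --pt "0.828 0.614 0 0 0 0.125" --pt "0.828 0.614 0 0 0 0.125" --pt "0.828 0.614 0 0 0 0.125"

```text
time: 36.75
tool_pos: [0.5128, 0.0751, 0.2006]
tool_rot: [-3.138, -0.002, 1.483]
contact_force: [-0.6, -0.8, 0.1]
opening: 0.0644
grip_force: 0.0
```

Request:
move_arm --pt "0.95 0.225 0.3 0 0 0" --pt "0.95 0.225 0.3 0 0 0" --pt "0.95 0.225 0.3 0 0 0"

```text
time: 37.12
tool_pos: [0.5428, 0.1668, 0.1693]
tool_rot: [-3.135, -0.0, 1.485]
contact_force: [0.4, -0.6, 0.0]
opening: 0.0644
grip_force: 0.0
```

```bash
python3 p.py 95,280,125,0,-90 95,280,75,0,-90; python3 -c "
from h import *
from p import w2l
for n in ('top','side'):
    c=cam(n); h=cv2.cvtColor(c['image'],cv2.COLOR_RGB2HSV); P=cloud(c)
    m=(h[...,0]>12)&(h[...,0]<32)&(h[...,1]>130)&(P[...,0]>.52)&(P[...,0]<.62)&(P[...,1]>.2)&(P[...,1]<.32)
    print(n,m.sum(),[ (w2l(*q[:2])*1e3).round(1).tolist()+[round(q[2],3)] for q in P[m][:12]])"
```

```text
now pinch lane [ 69.8 186.8] z 188.1 zdir [-0.01  0.   -1.  ] q [0.16 0.47 1.48 0.   1.19 0.25] t 37.1 op 0.0644
(95.0, 280.0, 125.0, 0.0, -90.0) -> [0.931, 0.263, 0.63, -0.0021, -0.0001, 0.0017]
(95.0, 280.0, 75.0, 0.0, -90.0) -> [0.0, 0.0, 0.5, 0.0, 0.0, 0.0]
top 0 []
side 4 [[78.6, 282.7, np.float64(0.082)], [78.6, 283.5, np.float64(0.08)], [80.3, 286.0, np.float64(0.079)], [78.8, 283.7, np.float64(0.077)]]
```

Request:
move_arm --pt "0.93 0.26 0.4 -0.002 0 0.002" --pt "0.93 0.26 0.4 -0.002 0 0.002" --pt "0.94 0.263 0.63 -0.002 0 0.002" --pt "0.94 0.263 0.63 -0.002 0 0.002"

```text
time: 37.72
tool_pos: [0.5768, 0.2547, 0.1067]
tool_rot: [-3.14, 0.002, 1.474]
contact_force: [0.1, -0.5, 0.7]
opening: 0.0642
grip_force: 0.0
```

```bash
python3 p.py 95,281,75,0,-90; python3 -c "
from h import *
c=cam('side'); cv2.imwrite('pics/s8.png',cv2.resize(c['image'][230:400,190:340,::-1],None,fx=3.5,fy=3.5))"
```

```text
now pinch lane [ 95.6 277.4] z 125.5 zdir [-0. -0. -1.] q [ 0.29  0.64  1.37 -0.    1.13  0.39] t 37.7 op 0.0642
(95.0, 281.0, 75.0, 0.0, -90.0) -> [0.037, -0.005, 0.505, -0.0004, 0.0006, -0.0019]
```

View pics/s8.png

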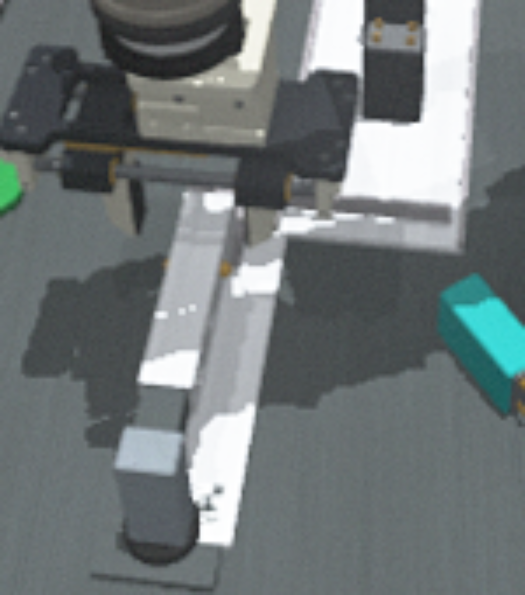

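The fingers straddle the tube (at about (130,200) and (265,215)), with the buttons at (165,268) and (225,268). Going down and squeezing.

Request:
move_arm --pt "0.037 -0.005 0.25 0 0 -0.002" --pt "0.037 -0.005 0.5 0 0 -0.002" --pt "0.037 -0.005 0.5 0 0 -0.002" --pt "0.037 -0.005 0.5 0 0 -0.002"

```text
time: 38.28
tool_pos: [0.579, 0.2594, 0.0602]
tool_rot: [3.137, -0.001, 1.48]
contact_force: [0.2, -0.7, -0.2]
opening: 0.0638
grip_force: 0.0
```

Request:
move_arm --pt "0 0 0 0 0 0" --pt "0 0 0 0 0 0" --pt "0 0 0 0 0 0" --pt "0 0 0 0 0 0" --pt "0 0 0 0 0 0" --pt "0 0 0 0 0 0" --fingers -1 --newtons 35

```text
time: 39.02
tool_pos: [0.578, 0.2599, 0.0587]
tool_rot: [3.139, 0.0, 1.48]
contact_force: [-0.8, 0.1, 5.3]
opening: 0.0299
grip_force: 35.0
```

```bash
python3 p.py 95,246,75,0,-90
```

```text
now pinch lane [ 96.3 282.7] z 77.5 zdir [ 0. -0. -1.] q [ 0.3   0.7   1.41 -0.    1.03  0.39] t 39.0 op 0.0299
(95.0, 246.0, 75.0, 0.0, -90.0) -> [-0.366, -0.013, 0.025, 0.0009, 0.0001, 0.0001]
```

The opening is 29.9 mm, so both buttons are flush. Pulling towards the row.

Request:
move_arm --pt "-0.04 0 0 0 0 0" --pt "-0.1 0 0 0 0 0" --pt "-0.16 0 0 0 0 0" --pt "-0.22 0 0 0 0 0" --pt "-0.28 0 0 0 0 0" --pt "-0.33 0 0 0 0 0" --pt "-0.35 0 0 0 0 0" --pt "-0.36 0 0 0 0 0" --pt "-0.36 0 0 0 0 0"

```text
time: 40.15
tool_pos: [0.5749, 0.2237, 0.0587]
tool_rot: [3.139, 0.0, 1.48]
contact_force: [-2.0, 1.6, 6.2]
opening: 0.0299
grip_force: 35.0
```

```bash
python3 p.py 95,281,75,0,-90; cat > tube.py <<'E'
from h import *
from p import w2l
for n in('top','side'):
    P=cloud(cam(n)).reshape(-1,3); L=np.array([w2l(*q) for q in P[:,:2]])*1e3; z=P[:,2]
    m=(z>.083)&(z<.096)&(abs(L[:,0]-97)<14)&(L[:,1]>140)&(L[:,1]<388)
    print(n,'tube y',np.percentile(L[m,1],[1,99]).round(1), np.histogram(L[m,1],bins=np.arange(140,390,10))[0])
    m=(z>.025)&(z<.036)&(abs(L[:,0])<50)&(L[:,1]>100)&(L[:,1]<200); print('plate',m.sum(),np.percentile(L[m,1],[5,50,95]).round(1) if m.any() else '')
E
python3 tube.py
```

```text
now pinch lane [ 96.4 246.4] z 77.5 zdir [ 0. -0. -1.] q [ 0.25  0.67  1.46 -0.    1.    0.34] t 40.1 op 0.0299
(95.0, 281.0, 75.0, 0.0, -90.0) -> [0.346, -0.015, 0.024, 0.001, 0.0001, 0.0001]
top tube y [198.  365.2] [ 0  0  0  0  0 10 28 34 18  0  0  0  0  0  0  0  0  0  5 21 12 19  5  1]
plate 61 [145.4 147.8 150.4]
side tube y [220.4 386.3] [ 0  0  0  0  0  0  0  7 26  4 38 45 52 47 56 54 53 56 58 73 58 57 58 61]
plate 87 [143.3 147.3 149.4]
```

Request:
move_arm --pt "-0.02 0 0 0 0 0" --pt "-0.04 0 0 0 0 0" --pt "-0.04 0 0 0 0 0"

```text
time: 40.62
tool_pos: [0.5747, 0.2232, 0.0587]
tool_rot: [3.138, -0.005, 1.481]
contact_force: [1.5, 15.5, 2.3]
opening: 0.0298
grip_force: 35.0
```

```bash
python3 tube.py|grep plate; python3 -c "
from h import *
from p import w2l
c=cam('side'); h=cv2.cvtColor(c['image'],cv2.COLOR_RGB2HSV); P=cloud(c)
m=(h[...,0]>12)&(h[...,0]<32)&(h[...,1]>120)&(P[...,0]>.52)&(P[...,0]<.64)&(P[...,1]>.19)&(P[...,1]<.32)&(P[...,2]<.1)
print(m.sum(),[ (w2l(*q[:2])*1e3).round(1).tolist()+[round(q[2],3)] for q in P[m][:12]])"
```

```text
plate 62 [144.9 147.4 149.7]
plate 88 [142.1 147.  149.1]
5 [[80.4, 284.7, np.float64(0.081)], [78.9, 282.5, np.float64(0.079)], [80.7, 284.7, np.float64(0.078)], [78.5, 284.8, np.float64(0.078)], [80.5, 286.2, np.float64(0.076)]]
```

Locked at the middle holes, with the buttons out. I'll open, go back to the buttons and squeeze again.

Request:
move_arm --pt "0.03 0 0 0 0 0" --pt "0.03 0 0 0 0 0" --pt "0.03 0 0 0 0 0" --pt "0.03 0 0 0 0 0" --pt "0.2 -0.005 0 0 0 0" --pt "0.39 -0.005 0 0 0 0" --pt "0.39 -0.005 0 0 0 0" --pt "0.39 -0.005 0 0 0 0" --fingers 0.4

```text
time: 41.78
tool_pos: [0.5771, 0.2591, 0.0581]
tool_rot: [3.139, 0.001, 1.481]
contact_force: [-0.4, 0.1, -0.4]
opening: 0.0642
grip_force: 0.0
```

```bash
python3 p.py 95.5,282,75,0,-90;python3 tube.py|grep plate
```

```text
now pinch lane [ 95.4 281.9] z 76.9 zdir [ 0. -0. -1.] q [ 0.3   0.7   1.41 -0.    1.03  0.39] t 41.8 op 0.0642
(95.5, 282.0, 75.0, 0.0, -90.0) -> [0.002, 0.001, 0.019, 0.0007, 0.0003, 0.0004]
plate 60 [145.4 147.8 150.8]
plate 82 [143.4 147.8 149.5]
```

Request:
move_arm --pt "0 0 0 0 0 0" --pt "0 0 0 0 0 0" --pt "0 0 0 0 0 0" --pt "0 0 0 0 0 0" --pt "0 0 0 0 0 0" --pt "0 0 0 0 0 0" --fingers -1 --newtons 35

```text
time: 42.62
tool_pos: [0.5773, 0.2586, 0.0583]
tool_rot: [3.139, 0.001, 1.48]
contact_force: [-0.7, -0.3, 1.3]
opening: 0.0297
grip_force: 35.0
```

Request:
move_arm --pt "-0.04 0 0 0 0 0" --pt "-0.1 0 0 0 0 0" --pt "-0.16 0 0 0 0 0" --pt "-0.22 0 0 0 0 0" --pt "-0.28 0 0 0 0 0" --pt "-0.33 0 0 0 0 0" --pt "-0.35 0 0 0 0 0" --pt "-0.37 0 0 0 0 0" --pt "-0.37 0 0 0 0 0" --pt "-0.37 0 0 0 0 0"

```text
time: 43.88
tool_pos: [0.5741, 0.2233, 0.0583]
tool_rot: [3.139, -0.002, 1.48]
contact_force: [0.8, 7.0, -0.7]
opening: 0.0297
grip_force: 35.0
```

```bash
cat > br.py <<'E'
from h import *
from p import w2l
c=cam('side'); h=cv2.cvtColor(c['image'],cv2.COLOR_RGB2HSV); P=cloud(c)
m=(h[...,0]>12)&(h[...,0]<32)&(h[...,1]>120)&(P[...,0]>.52)&(P[...,0]<.64)&(P[...,1]>.19)&(P[...,1]<.32)&(P[...,2]<.1)
print(m.sum(),[ (w2l(*q[:2])*1e3).round(1).tolist()+[round(q[2],3)] for q in P[m][:12]])
E
python3 tube.py|grep plate; python3 br.py; python3 p.py
```

```text
plate 60 [109.9 112.5 115.1]
plate 83 [108.4 112.7 114.7]
4 [[78.5, 283.8, np.float64(0.08)], [78.3, 285.5, np.float64(0.079)], [76.6, 283.9, np.float64(0.077)], [78.2, 286.5, np.float64(0.077)]]
now pinch lane [ 95.6 245.9] z 77.1 zdir [ 0.  0. -1.] q [0.25 0.67 1.47 0.   1.   0.34] t 44.0 op 0.03
```

Plate face is at about 108-110 mm and the buttons are out. I'll release, rise and do the final check.

Request:
move_arm --pt "0.015 0 0 0 0 0" --pt "0.015 0 0 0 0 0" --pt "0.015 0 0 0 0 0" --pt "0.015 0 0 0 0 0" --pt "0.015 0 -0.4 0 0 0" --pt "0.015 0 -1 0 0 0" --pt "0.015 0 -1 0 0 0" --pt "0.4 0.3 -1 0 0 0" --pt "0.9 0.5 -1 0 0 0" --pt "0.9 0.5 -1 0 0 0" --fingers 0.5

```text
time: 45.28
tool_pos: [0.6318, 0.3099, 0.1559]
tool_rot: [3.141, 0.001, 1.483]
contact_force: [-1.3, -0.4, 0.4]
opening: 0.0687
grip_force: 0.0
```

```bash
python3 tube.py; python3 br.py; python3 look.py; python3 -c "
from h import *
c=cam('side'); cv2.imwrite('pics/s9.png',cv2.resize(c['image'][150:400,180:380,::-1],None,fx=2.4,fy=2.4))"
```

```text
top tube y [163.5 332. ] [ 0  0 23 30 30 29 32 30 31 29 27 28 25 27 29 27 23 23 26  9  0  0  0  0]
plate 60 [110.5 112.8 115.2]
side tube y [256.  387.1] [ 0  0  0  0  0  0  0  0  0  0  1 15 25 52 49 56 54 54 55 61 60 54 58 61]
plate 138 [108.9 113.  115.3]
9 [[80.5, 283.9, np.float64(0.084)], [78.8, 282.0, np.float64(0.081)], [80.7, 283.8, np.float64(0.08)], [78.2, 285.1, np.float64(0.082)], [76.4, 283.6, np.float64(0.08)], [80.8, 284.2, np.float64(0.077)], [78.6, 284.5, np.float64(0.078)], [76.7, 283.3, np.float64(0.077)], [78.2, 286.8, np.float64(0.078)]]
side high 90 [   4.6 -202.5] [31.3 42.4] 88.2
side high 102 [   1.9 -135.5] [42.9 30.8] 3.4
side high 116 [-11.9 -66.1] [31.  43.9] 87.2
side high 131 [-0.5  0.5] [30.5 44.3] 84.9
side high 157 [-5.9 78.6] [42.  30.4] 4.2
side low 61 [-1.2 11.7] [45.4 16.8] 10.5
side low 60 [-7.8 89.6] [42.7 11.1] 8.9
top high 128 [-5.5 77.3] [42.5 29.7] 4.0
top high 130 [0.5 0.5] [29.7 43.4] 83.5
top high 132 [   3.7 -135.7] [42.1 30. ] 3.8
top high 121 [   6.2 -203.7] [42.4 30.4] 3.7
top high 136 [-10.4 -66.9] [29.9 43.7] 89.5
```

View pics/s9.png

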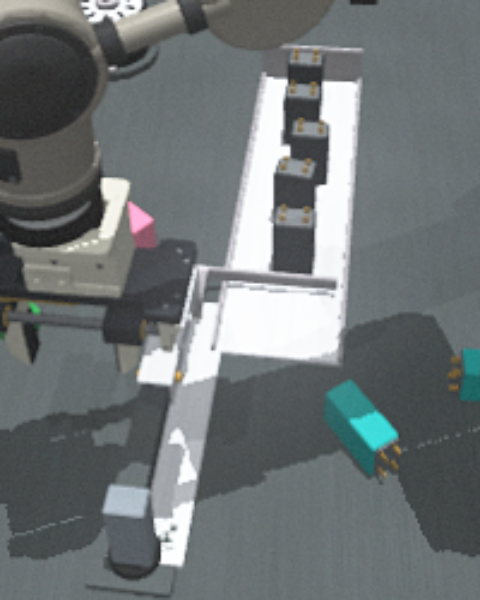

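All five caps are standing in the lane (from (305,65) down to (293,240)). The stop plate is in at (270,278) and the buttons are out at (178,376). Handing in.

```bash
python3 -c "
from cell import robot
print(robot.hand_in())"
```

```text
the job is handed in; nothing more can be done
None
```

I stood the four fallen capacitors up beside the one already standing, all five now on the lane floor clear of the stop. I then slid the stop in past the middle holes until its buttons came out through the last pair, and handed the job in at about 45 s; no verdict came back.

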